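# Clip the test grabber onto the earth stud

## Task

Take the plunger-type test clip from its rest and hook it onto the threaded earth stud on the copper bar of the opened controller, so that its own spring grips the stud and the clip is left there by itself, level and pointing straight at the bar. The stud may stand anywhere along its slot, so with the hook held open feel for it gently: a light touch of a few newtons, never a shove that could bend it. Keep the gripper itself off the controller and leave the things lying around where they are.

Things in the scene. Friction and masses are not known exactly. Their poses are not given: they have to be found in the camera images.
- clip: Test clip: black sprung plunger clip, 95 mm long, about 42 g, worked like a syringe, lying level in its rest. Origin on its long axis at the front face of the finger flange; x along the axis to the hook end, z up as it lies, y to its left. Body behind the flange 16 mm square; barrel ahead of it 11 mm square, top 5.5 mm above the axis. Held by closing the fingers along x on thumb plate and flange.
- flange (a point): Centre of the front face of the finger flange (the clip's origin). Flange: plate 26 wide (y) x 34 high (z) x 4 mm thick, from x = -4 to 0; it reaches 17 mm above the axis. One finger bears on this front face, its tip just above the barrel; with the other on the thumb plate the grasp is 52 mm wide, 39 mm once pressed home.
- thumb (a point): Centre of the outer (back) face of the thumb plate, 26 wide (y) x 34 high (z) x 5 mm thick, at the clip's back end: at x = -52 mm when free, -39 mm when pressed home.
- plunger (a joint): How far the thumb plate is pressed: 0 (hook shut against the nose) to 0.013 m (home). The clear gap between nose face and hook crossbar equals this value. Spring 3.6 N at 0, 6.2 N at full stroke, so any ordinary grip presses it home; it returns by itself when let go.
- nose (a point): Centre of the clip's nose face, on its axis 40 mm ahead of the flange face. Nose block 16 wide (y) x 12 high (z) x 6 mm long.
- hook (a point): Point on the axis at the inner face of the hook's crossbar (moves with the plunger). Steel hook 6 mm high: a stem along the clip's left side, y = 4 to 7 mm, and at its end a crossbar 3 mm thick from y = 7 to -5.5 mm whose last 2.5 mm is a tip turned back 2 mm to the nose. The mouth is open to the clip's right (-y): a post enters there, past the tip, until it meets the stem; then nose and crossbar can clamp it.
- rest: Grey rest for the clip, fixed: base 100 x 62 x 8 mm with two open-topped saddles that carry the clip, its axis 42 mm above the table, by barrel and body; saddle walls reach no more than 5 mm above the axis. Lift the clip straight up. Origin under the base.
- unit: Opened controller of a freeze dryer, fixed: white sheet-metal tray 200 (x) x 240 (y) mm, front wall 32, sides 40, back 54 mm high, with circuit board, transformer and relays (below 50 mm). Origin on the table under its middle; x points away from its front, y along the front to the left, z up. The front, with the copper earth bar, is its -x side, where there is free room for the clip.
- slot (a point): Middle of the slot in the earth bar, at the bar's top, 38 mm above the table; axes as the unit's. Bar 156 mm along y, 18 wide. The stud, an upright M6 rod 6 mm thick, tip 32 mm above the bar, nut 11.4 mm wide and 5.5 high, is clamped on the bar's centre line up to 18 mm along y to either side: where, is not reported and must be felt or seen. Bar otherwise clear within 45 mm.
- screwdriver: Bystander: black-handled screwdriver, 190 mm, lying. Origin under its middle.
- dish: Bystander: small steel dish, 72 mm wide, 22 mm high. Origin under its middle.
- vial: Bystander: amber glass vial with white cap, 28 mm wide, 60 mm high. Origin under its middle.
- rack: Bystander: purple tube rack, 100 x 190 mm, 44 mm high with tubes. Origin under its middle.
Not all that is in view belongs to the job. Leave any pink or yellow look-alike of the clip alone.

How it is judged:
By the outcome, as a careful person would: the job done as asked, in the order asked, and still so for the second after the job is handed in, with the robot touching nothing.
It also fails if it takes over 48 s, if anything falls off the work surface, if the arm or the gripper's body presses on something with over 40 N, if the wrist force passes 120 N, or if a joint passes its speed limit or range.

## Robot

A 7-joint arm with a two-finger parallel gripper is mounted at the origin on the work surface. World frame = base frame: x ahead of the robot, y to its left, z up, the work surface at z = 0. Lengths are in m, angles in rad, forces in N, time in s.
With the tool pointing down it reaches from about 0.425 to 0.95 m from the base axis. Payload 16.7 kg.
Tool frame: the origin (TCP) lies midway between the tips of the shut fingers; the grasp point (between the pads) lies grip_point_offset behind it (grip_point_offset is the distance from the TCP to the grasp point, in m); z points along the fingers, y is the direction in which the jaws open and shut (so a half turn about z gives the same grasp; the last joint's range is limited). The gripper opens to 94 mm and grips with 3 to 60 N. Pads are 16 mm wide; open, the fingers measure 119 mm over their backs; the gripper's body (75 mm by 177 mm) begins 78 mm behind the grasp point.
Start: joints at [-1.399, 0.426, 0.074, 1.606, -0.034, 1.111, -0.067], TCP at [0.213, 0.64, 0.205] pointing down, gripper open.
Joint ranges: [-2.85, 2.85], [-0.5, 2.14], [-1.23, 1.37], [0.21, 2.46], [-1.02, 4.16], [0.16, 2.05], [-2.73, 2.73]. Speed limits (rad/s): [1.89, 1.89, 2.39, 2.39, 3.01, 3.01, 3.01].

## Interface

Orientations are given as a 3x3 rotation matrix whose columns are the frame's x, y, z axes.
In Python, from bench import get_state, grab_frame, calibration, hand_in, grip_point_offset gives the robot as it stands.
- The arm moves only by the tool servo_tool, never from a script. Its argument "series" is a list of rows, each an object of numbers: "dx", "dy", "dz": the shift along the tool's x, y, z in mm; "rx", "ry", "rz": the turn, a rotation vector about the tool's x, y, z in rad. A call has 1 to 5 rows; each row shifts and turns the commanded pose from where the row before left it, along the tool's axes as they then stand; what a row does not reach is not made up. A row lasts 1/12 s, in which the tool goes at most 41.7 mm and 7.16 degrees, less where a joint would pass 70% of its speed; a pose out of reach is approached as far as the arm can. A call with a gripper value outside its range is refused whole. "gripper" is the finger opening in mm, from 0 to 94, set as the call begins (left out, the last holds). The fingers move at their own pace and stop on an object; "newtons" is the grip in N (left out, the last holds). Time passes only in rows, so rows that do not move let the fingers close. It gives the time, the measured TCP pose, the force and the opening at its end, in the units of the state.
- get_state(): the state, without advancing time (a new reading comes with each control period).
- grab_frame(name): name is "side" or "top"; returns (picture, depth): 400x640x3 uint8, blue, green, red; 400x640 float32, m along the optical axis (not along the pixel's ray), 0 where there is no reading.
- calibration(name): a dict with "fx", "fy", "cx", "cy" (pixels), "R" (3x3) and "t" (3): a world point X has camera coordinates R X + t. Camera axes: x right, y down, z forward; pixel columns grow to the right and rows downward; lengths in m; the calibration is good to about 2 mm. A picture is of the moment at which its call begins. calibration takes no time and is no camera call.
- hand_in(): hands the job in, once; it reports no verdict.
The state is a dict: "time_s": time; "joints": joint angles; "qvel": joint speeds; "joint_efforts": joint torques, N m; "tool_pos": TCP position; "eef_rot": TCP orientation; "force": force on the tool from outside, world axes, zero at the start; "ft_torque": the same for the moment, N m; "finger_gap": finger opening in m.
Only numpy, scipy, OpenCV 4.12 (cv2) and the standard library are available. Lean on these libraries where they do the work, as an engineer would, in place of code of your own. Each camera call takes 0.05 s, during which the arm holds its last target.

## Working session

There is one attempt and no reset: what is moved stays moved. The work goes in short steps, Python scripts to look and compute and a tool call to move; the robot and the scene stay as the last step left them, time stands still between calls to the robot, and variables do not carry over. Pictures are saved under pics/ and viewed, and the job is handed in when it is done.

Besides the shell and the picture viewer there is one more tool, called after "Emit:" as name(argument=value, ...), one argument or row to a line, values as JSON. servo_tool: Moves the arm, as the interface text tells. Its arguments: {"type":"object","properties":{"series":{"type":"array","items":{"type":"object","properties":{"dx":{"type":"number"},"dy":{"type":"number"},"dz":{"type":"number"},"rx":{"type":"number"},"ry":{"type":"number"},"rz":{"type":"number"}}}},"gripper":{"type":"number"},"newtons":{"type":"number"}},"required":["series"]}

```bash
ls; mkdir -p pics; cat > h.py <<'E'
import numpy as np, cv2
from bench import *
def ray(n,u,v):
    c=calibration(n);R=np.array(c["R"]);t=np.array(c["t"])
    d=R.T@np.array([(u-c["cx"])/c["fx"],(v-c["cy"])/c["fy"],1.]);o=-R.T@t
    return o,d
def onz(n,u,v,z):
    o,d=ray(n,u,v);return o+d*(z-o[2])/d[2]
def dep(n,u,v,D):
    o,d=ray(n,u,v);return o+d*D[int(round(v)),int(round(u))]
def proj(n,X):
    c=calibration(n);p=np.array(c["R"])@X+np.array(c["t"]);return c["fx"]*p[0]/p[2]+c["cx"],c["fy"]*p[1]/p[2]+c["cy"]
def snap(tag):
    for n in("top","side"):
        p,d=grab_frame(n);cv2.imwrite(f"pics/{n}_{tag}.png",p);np.save(f"pics/{n}_{tag}.npy",d)
E
python3 - <<'E'
from h import *
snap("a")
s=get_state();print(s,grip_point_offset)
for n in("top","side"):
    c=calibration(n);print(n,c, -np.array(c["R"]).T@np.array(c["t"]))
E
```

```text
pics
{'time_s': 0.1, 'joints': array([-1.39849317,  0.42665183,  0.07387059,  1.6065482 , -0.03411567,
        1.11080736, -0.0671027 ]), 'qvel': array([-0.0009349 , -0.0017725 , -0.0002959 , -0.00062066,  0.00053112,
        0.00169648,  0.00156928]), 'joint_efforts': array([ 8.05269083e-03, -9.37458587e+01,  3.67734253e+00, -4.55044770e+01,
       -4.84692596e-02,  1.67680200e-02,  9.17215743e-05]), 'tool_pos': array([0.21339288, 0.63995668, 0.20485563]), 'eef_rot': array([[-9.48648494e-01,  3.16332020e-01, -2.95370697e-04],
       [ 3.16332150e-01,  9.48647840e-01, -1.11654076e-03],
       [-7.29948215e-05, -1.15263996e-03, -9.99999333e-01]]), 'force': array([ 0.42116556, -0.32208351,  0.48579691]), 'ft_torque': array([ 0.00136596,  0.04229808, -0.03622541]), 'finger_gap': 0.09408627284390735} 0.0188
top {'fx': 383.51282835665893, 'fy': 383.51282835665893, 'cx': 319.44613314193595, 'cy': 196.85857678259984, 'R': array([[-0.01236197, -0.99983041, -0.01365031],
       [-0.99049942,  0.01411415, -0.13679071],
       [ 0.13696017,  0.01182962, -0.99050592]]), 't': array([-0.06565685,  0.54275397,  0.97300112])} [ 0.40352344 -0.08481646  1.03711083]
side {'fx': 414.2954103981762, 'fy': 414.2954103981762, 'cx': 325.2839769381114, 'cy': 197.80666411121638, 'R': array([[ 0.85098409, -0.52505942,  0.01177664],
       [-0.35826749, -0.59676203, -0.71799686],
       [ 0.38401887,  0.60678471, -0.69594671]]), 't': array([-0.48653204,  0.20932867,  0.85318685])} [ 0.16138683 -0.64823956  0.74979962]
```

View pics/top_a.png

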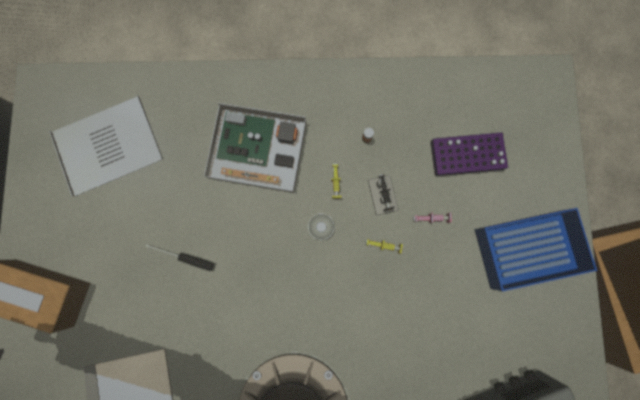

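View pics/side_a.png

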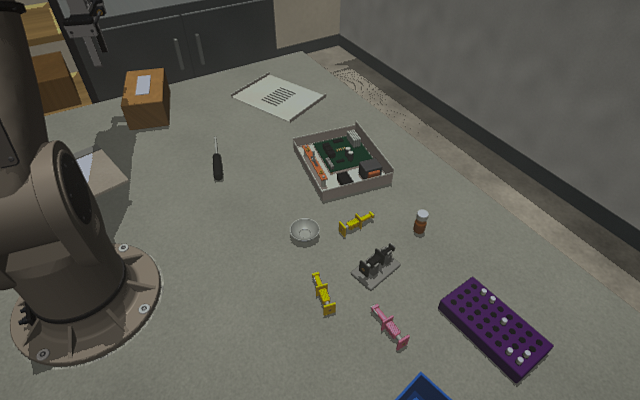

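The top view shows the black clip in its grey rest at about (383,193), the controller at (257,150) with its copper bar at (250,177), and the yellow and pink look-alikes nearby. I'll zoom in.

```bash
python3 - <<'E'
import cv2,numpy as np
t=cv2.imread("pics/top_a.png");s=cv2.imread("pics/side_a.png")
g=lambda im:(255*(im/255.)**.6).astype('uint8')
a=cv2.resize(g(t[165:225,355:415]),(480,480),interpolation=cv2.INTER_CUBIC)
b=cv2.resize(g(s[230:300,340:410]),(480,480)[:2],interpolation=cv2.INTER_CUBIC)
cv2.imwrite("pics/z1.png",np.hstack([a[:, :400],b[:, :400]]))
a=cv2.resize(g(t[95:200,200:312]),None,fx=4,fy=4,interpolation=cv2.INTER_CUBIC)[:420,:448]
b=cv2.resize(g(s[120:205,290:345]),None,fx=5,fy=5,interpolation=cv2.INTER_CUBIC)[:420,:275]
cv2.imwrite("pics/z2.png",np.hstack([a,b]))
E
```

```text
(no output)
```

View pics/z1.png

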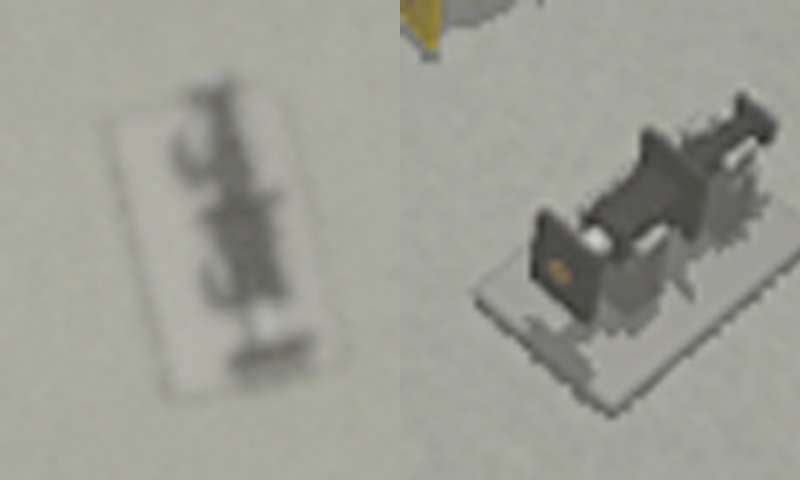

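View pics/z2.png

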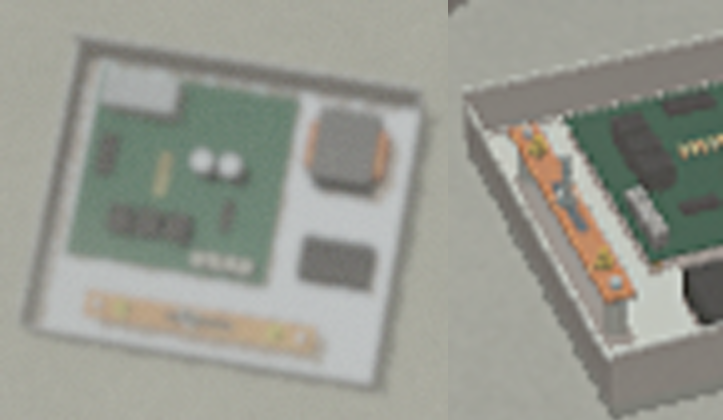

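```bash
cat >> h.py <<'E'
def cloud(n,D,u0,u1,v0,v1):
    c=calibration(n);R=np.array(c["R"]);t=np.array(c["t"])
    v,u=np.mgrid[v0:v1,u0:u1];d=D[v0:v1,u0:u1]
    P=np.stack([(u-c["cx"])/c["fx"]*d,(v-c["cy"])/c["fy"]*d,d],-1)
    return ((P.reshape(-1,3)-t)@R), np.stack([u,v],-1).reshape(-1,2)
E
python3 - <<'E'
from h import *
np.set_printoptions(precision=4,suppress=True)
for n,b in(("top",(370,400,172,217)),("side",(345,405,235,292))):
    D=np.load(f"pics/{n}_a.npy");im=cv2.imread(f"pics/{n}_a.png")
    P,uv=cloud(n,D,*b); 
    print(n,"table z",np.median(P[:,2]), np.percentile(P[:,2],[1,10,50,90,99]))
    g=im[uv[:,1],uv[:,0]].astype(int).max(1)
    m=(P[:,2]>0.028)&(P[:,2]<.07)
    Q=P[m];print(len(Q),Q.mean(0),Q.max(0))
    w,V=np.linalg.eigh(np.cov(Q[:,:2].T));print(V[:,1],np.degrees(np.arctan2(V[1,1],V[0,1])))
    # rest base rectangle
    m=(P[:,2]>0.005)&(P[:,2]<0.012)
    r=cv2.minAreaRect(np.float32(P[m][:,:2]*1000));print(r)
    r=cv2.minAreaRect(np.float32(Q[:,:2]*1000));print(r)
E
```

```text
top table z 0.007952579647122428 [-0.002  -0.0001  0.008   0.0487  0.0606]
277 [ 0.5512 -0.2426  0.0485] [ 0.599  -0.2256  0.0639]
[-0.9824 -0.1868] -169.23349569067977
((547.5401611328125, -247.6017303466797), (76.75483703613281, 112.35745239257812), 88.72415924072266)
((552.7763061523438, -243.14666748046875), (95.17778015136719, 25.545352935791016), 11.09210205078125)
side table z 0.0006865111061177269 [-0.0031 -0.0017  0.0007  0.0437  0.0586]
490 [ 0.5456 -0.2484  0.0456] [ 0.5998 -0.2286  0.062 ]
[-0.9848 -0.174 ] -169.98219790945043
((541.6544799804688, -205.6194610595703), (100.17119598388672, 144.4031982421875), 11.760241508483887)
((553.483154296875, -245.53369140625), (96.6236801147461, 26.262725830078125), 9.658023834228516)
```

```bash
python3 - <<'E'
from h import *
np.set_printoptions(precision=4,suppress=True)
for n,b in(("top",(370,400,172,217)),("side",(345,405,235,292))):
    D=np.load(f"pics/{n}_a.npy")
    P,uv=cloud(n,D,*b)
    a=np.radians(10.5);ex=np.array([np.cos(a),np.sin(a)]);ey=np.array([-ex[1],ex[0]])
    s=(P[:,:2]@ex)*1000;l=(P[:,:2]@ey)*1000;z=P[:,2]*1000
    m=(z>53)&(z<70)
    o=np.argsort(s[m]);print(n);print(np.c_[s[m],l[m],z[m]][o].round(1).tolist())
    m=(z>33)&(z<70);print("all s",s[m].min(),s[m].max())
    for lo in range(490,600,5):
        k=m&(s>=lo)&(s<lo+5)
        if k.any():print(lo,k.sum(),l[k].min().round(1),l[k].max().round(1),z[k].max().round(1))
    # refine base
    k=(z>6)&(z<11)&(s>470)&(s<610)&(abs(l+345)<60)
    print("base",cv2.minAreaRect(np.float32(P[k][:,:2]*1000)))
E
```

```text
top
[[452.5, -331.4, 56.5], [452.5, -344.6, 56.1], [452.6, -341.0, 61.6], [453.0, -329.0, 55.8], [453.2, -351.8, 60.2], [453.3, -339.0, 58.9], [453.7, -336.2, 60.5], [453.9, -349.9, 57.2], [454.1, -333.4, 62.0], [454.4, -347.4, 57.5], [454.6, -344.1, 61.1], [455.0, -331.9, 56.4], [455.1, -341.7, 61.1], [455.2, -328.7, 60.5], [455.8, -352.6, 59.2], [455.9, -339.8, 57.9], [456.3, -337.0, 59.1], [456.5, -350.5, 57.1], [456.7, -334.3, 60.1], [457.0, -348.1, 56.5], [472.8, -336.2, 54.5], [477.4, -339.9, 54.2], [485.8, -336.2, 56.2], [490.7, -340.3, 54.0], [500.2, -344.9, 55.3], [500.4, -341.8, 58.2], [500.7, -329.1, 55.4], [500.8, -339.1, 59.2], [500.8, -352.2, 59.3], [501.5, -333.7, 61.0], [501.6, -350.2, 56.8], [501.7, -337.2, 55.8], [501.7, -347.1, 59.7], [502.1, -331.3, 60.2], [502.2, -328.2, 63.9], [502.3, -344.7, 59.1], [502.6, -341.9, 60.8], [503.2, -352.5, 60.5], [503.3, -339.7, 59.1], [503.6, -349.8, 61.4], [503.7, -336.9, 60.3], [510.0, -336.6, 54.5]]
all s 451.62755936924145 546.7531549183012
490 11 -346.6 -332.6 54.0
495 14 -348.0 -332.6 52.4
500 24 -352.5 -327.8 63.9
505 8 -3
[... 1743 characters left out ...]
.9, -348.2, 56.8], [502.1, -333.7, 56.5], [502.2, -339.1, 58.2], [502.3, -331.0, 53.8], [502.7, -330.3, 56.2], [503.0, -341.1, 59.3], [503.1, -335.5, 57.4], [503.4, -352.1, 59.3], [503.4, -332.4, 57.6], [503.6, -329.2, 57.9], [503.7, -337.7, 58.9], [504.5, -348.5, 58.3]]
all s 451.1501235684867 547.8945493064557
490 21 -349.6 -333.5 52.3
495 17 -355.4 -330.3 61.2
500 64 -354.5 -329.2 62.0
510 5 -345.4 -338.4 48.6
515 21 -352.5 -330.6 49.5
520 27 -353.3 -332.1 49.5
525 22 -353.2 -331.0 49.8
530 21 -352.1 -331.1 48.4
535 17 -349.1 -334.3 49.5
540 13 -349.3 -333.8 49.9
545 3 -342.7 -335.0 47.4
base ((561.7919921875, -243.18153381347656), (75.76744079589844, 62.2678108215332), 12.08556842803955)
```

```bash
python3 - <<'E'
from h import *
np.set_printoptions(precision=1,suppress=True)
# rear saddle extents of clip
for n,b in(("top",(370,400,172,217)),("side",(345,405,235,292))):
    D=np.load(f"pics/{n}_a.npy");P,uv=cloud(n,D,*b)
    a=np.radians(10.5);ex=np.array([np.cos(a),np.sin(a)]);ey=np.array([-ex[1],ex[0]])
    s=(P[:,:2]@ex)*1000;l=(P[:,:2]@ey)*1000;z=P[:,2]*1000
    m=(z>33)&(z<70)
    for lo in range(450,500,4):
        k=m&(s>=lo)&(s<lo+4)
        if k.any():print(n,lo,k.sum(),l[k].min().round(1),l[k].max().round(1),z[k].max().round(1))
for n,b in(("top",(195,320,90,205)),("side",(285,405,115,210))):
    D=np.load(f"pics/{n}_a.npy");im=cv2.imread(f"pics/{n}_a.png");P,uv=cloud(n,D,*b)
    hsv=cv2.cvtColor(im,cv2.COLOR_BGR2HSV)[uv[:,1],uv[:,0]].astype(int)
    m=(P[:,2]>.015)&(P[:,2]<.08)
    print(n,"tray",cv2.minAreaRect(np.float32(P[m][:,:2]*1000)))
    k=(hsv[:,0]<22)&(hsv[:,1]>90)&(P[:,2]>.03)&(P[:,2]<.046)&(P[:,0]<0.62)
    Q=P[k]*1000;print("bar",len(Q),cv2.minAreaRect(np.float32(Q[:,:2])),np.median(Q[:,2]),Q.mean(0))
    w,V=np.linalg.eigh(np.cov(Q[:,:2].T));ang=np.degrees(np.arctan2(V[1,1],V[0,1]));print(ang)
    c=np.array(cv2.minAreaRect(np.float32(Q[:,:2]))[0])
    d=V[:,1]*np.sign(V[1,1]); nn=np.array([d[1],-d[0]])
    r=P[:,:2]*1000-c;al=r@d;ac=r@nn
    k=(abs(al)<40)&(abs(ac)<12)&(P[:,2]>.046)
    print(np.c_[al,ac,P[:,2]*1000,uv][k])
E
```

```text
top 450 13 -351.8 -329.0 61.6
top 454 14 -352.6 -327.7 62.0
top 458 4 -342.8 -336.6 50.7
top 462 6 -343.5 -336.0 49.4
top 466 5 -344.4 -336.9 48.8
top 470 11 -348.0 -333.3 54.5
top 474 16 -351.8 -327.6 54.2
top 478 18 -352.8 -327.2 52.8
top 482 15 -350.9 -328.3 56.2
top 486 13 -351.4 -327.7 52.6
top 490 9 -346.6 -333.5 54.0
top 494 11 -348.0 -332.6 52.6
top 498 20 -352.5 -328.8 61.0
side 450 74 -354.5 -329.6 61.8
side 454 26 -354.6 -328.5 59.4
side 462 1 -340.2 -340.2 46.1
side 466 8 -345.2 -337.2 47.0
side 470 24 -349.4 -335.1 53.0
side 474 29 -354.8 -328.9 51.3
side 478 18 -354.3 -330.2 51.0
side 482 22 -353.7 -330.2 51.5
side 486 18 -353.8 -329.0 51.0
side 490 16 -349.6 -333.5 52.3
side 494 14 -349.3 -335.6 52.2
side 498 55 -355.4 -329.2 62.0
top tray ((681.0282592773438, 98.41097259521484), (241.6140899658203, 201.65036010742188), 79.54850006103516)
bar 114 ((601.57177734375, 106.41586303710938), (139.213134765625, 12.480985641479492), 79.4234619140625) 39.39814773512093 [601.3 108.9  39.3]
79.60431150838224
[[ 12.1   3.5  70.4 245.  171. ]
 [ 11.2   0.6  71.9 245.  172. ]
 [  8.
[... 366 characters left out ...]
2.77194213867188), 79.56927490234375)
bar 188 ((603.8121948242188, 111.08781433105469), (155.6333465576172, 17.784990310668945), 79.66130065917969) 37.462870395593356 [600.2 101.1  37.8]
80.54473336457775
[[  6.6  -0.2  70.1 313.  150. ]
 [  3.6  -1.3  69.2 313.  151. ]
 [  3.8   1.6  68.3 314.  151. ]
 [  4.6  -1.   65.1 313.  152. ]
 [  4.    1.7  64.7 314.  152. ]
 [  4.2  -1.2  62.  313.  153. ]
 [  2.2   1.   62.8 314.  153. ]
 [  4.6  -1.1  58.3 313.  154. ]
 [  3.    1.2  58.8 314.  154. ]
 [  2.9  -1.7  56.4 313.  155. ]
 [  4.9   1.9  53.9 314.  155. ]
 [  3.2  -1.6  52.7 313.  156. ]
 [  3.1   1.2  52.  314.  156. ]
 [  5.3  -0.9  47.5 313.  157. ]
 [  3.6   1.4  48.  314.  157. ]]
```

The clip, controller and stud agree between the two views:

| Item | Position (mm) | Orientation or check |
|---|---|---|
| Clip | flange face near (558, -243), axis height about 42 | yaw 10.5° |
| Unit | | yaw -10.4° |
| Stud | about (604, 115.5), tip at 70 | matches the stated height |

I'm moving out first, then over to the clip.

Emit:
servo_tool(
  series=[
    {"dx":-26.4,"dy":-18.6},
    {"dx":-26.4,"dy":-18.6},
    {"dx":-26.4,"dy":-18.6},
    {"dx":-26.4,"dy":-18.6},
    {"dx":-26.4,"dy":-18.6},
  ],
  gripper=80,
  newtons=20,
)

```text
$.series[0]: bad value
```

Emit:
servo_tool(
  series=[
    {"dx":-26.4,"dy":-18.6},
    {"dx":-26.4,"dy":-18.6},
    {"dx":-26.4,"dy":-18.6},
    {"dx":-26.4,"dy":-18.6},
    {"dx":-26.4,"dy":-18.6},
  ],
)

```text
$.series[0]: bad value
```

Emit:
servo_tool(
  series=[
    {"dx":-26.4,"dy":-18.6},
    {"dx":-26.4,"dy":-18.6},
    {"dx":-26.4,"dy":-18.6},
    {"dx":-26.4,"dy":-18.6},
    {"dx":-26.4,"dy":-18.6},
  ],
)

```text
$.series[0]: bad value
```

Emit:
servo_tool(
  series=[
    {"rz":0.107},
    {"rz":0.107},
    {"rz":0.107},
    {"rz":0.107},
    {"rz":0.107},
  ],
)

```text
$.series[0]: bad value
```

Emit:
servo_tool(
  series=[
    {"rz":0.107},
    {"rz":0.107},
    {"rz":0.107},
    {"rz":0.107},
    {"rz":0.107},
  ],
)

```text
$.series[0]: bad value
```

```bash
cat >> h.py <<'E'
def togo(xyz,yaw=None):
    """tool-axis shift mm to reach xyz (mm); yaw=desired tool y angle deg -> rz"""
    s=get_state();R=s["eef_rot"];p=s["tool_pos"]*1000
    print("t",s["time_s"],"pos",p.round(1),"yang",np.degrees(np.arctan2(R[1,1],R[0,1])).round(2),"tilt",R[:2,2].round(4),"F",s["force"].round(2),"gap",round(s["finger_gap"]*1000,1))
    print("shift",(R.T@(np.array(xyz)-p)).round(1), "rz",None if yaw is None else -np.radians(yaw-np.degrees(np.arctan2(R[1,1],R[0,1]))).round(4))
E
python3 -c "
from h import *
togo([537,-247.3,150],10.5)"
```

```text
t 0.1 pos [213.4 640.  204.9] yang 71.56 tilt [-0.0003 -0.0011] F [ 0.42 -0.32  0.49] gap 94.1
shift [-587.7 -739.3   55.8] rz 1.0657
```

Emit:
servo_tool(
  series=[
    {"dx":-26.4,"dy":-18.6,"dz":0,"rx":0,"ry":0,"rz":0},
    {"dx":-26.4,"dy":-18.6,"dz":0,"rx":0,"ry":0,"rz":0},
    {"dx":-26.4,"dy":-18.6,"dz":0,"rx":0,"ry":0,"rz":0},
    {"dx":-26.4,"dy":-18.6,"dz":0,"rx":0,"ry":0,"rz":0},
    {"dx":-26.4,"dy":-18.6,"dz":0,"rx":0,"ry":0,"rz":0},
  ],
  gripper=80,
  newtons=20,
)

```text
time_s: 0.52
tool_pos: [0.3099, 0.5088, 0.2052]
eef_rot: [[-0.949, 0.316, -0.0], [0.316, 0.949, -0.001], [0.0, -0.001, -1.0]]
force: [0.5, 0.4, -0.2]
finger_gap: 0.0797
```

Emit:
servo_tool(
  series=[
    {"dx":-26.4,"dy":-18.6,"dz":0,"rx":0,"ry":0,"rz":0.1},
    {"dx":-24.5,"dy":-21.1,"dz":0,"rx":0,"ry":0,"rz":0.1},
    {"dx":-22.2,"dy":-23.5,"dz":0,"rx":0,"ry":0,"rz":0.1},
    {"dx":-19.8,"dy":-25.6,"dz":0,"rx":0,"ry":0,"rz":0.1},
    {"dx":-17.1,"dy":-27.4,"dz":0,"rx":0,"ry":0,"rz":0.1},
  ],
)

```text
time_s: 0.93
tool_pos: [0.3465, 0.3574, 0.205]
eef_rot: [[-0.676, 0.737, -0.0], [0.737, 0.676, -0.001], [-0.0, -0.001, -1.0]]
force: [-0.1, -0.8, 0.0]
finger_gap: 0.0803
```

```bash
python3 -c "
from h import *
togo([537,-247.3,150],10.5)"
```

```text
t 0.9333 pos [346.5 357.4 205. ] yang 42.53 tilt [-0.0001 -0.0006] F [-0.11 -0.83  0.03] gap 80.3
shift [-574.3 -268.3   55.4] rz 0.559
```

Emit:
servo_tool(
  series=[
    {"dx":-38,"dy":1,"dz":0,"rx":0,"ry":0,"rz":0},
    {"dx":-38,"dy":1,"dz":0,"rx":0,"ry":0,"rz":0},
    {"dx":-38,"dy":1,"dz":0,"rx":0,"ry":0,"rz":0},
    {"dx":-38,"dy":1,"dz":0,"rx":0,"ry":0,"rz":0},
    {"dx":-38,"dy":1,"dz":0,"rx":0,"ry":0,"rz":0},
  ],
)

```text
time_s: 1.35
tool_pos: [0.4795, 0.2221, 0.2056]
eef_rot: [[-0.681, 0.732, 0.0], [0.732, 0.681, 0.0], [0.0, 0.0, -1.0]]
force: [-0.2, 1.6, -0.1]
finger_gap: 0.08
```

Emit:
servo_tool(
  series=[
    {"dx":0,"dy":0,"dz":0,"rx":0,"ry":0,"rz":0.112},
    {"dx":0,"dy":0,"dz":0,"rx":0,"ry":0,"rz":0.112},
    {"dx":0,"dy":0,"dz":0,"rx":0,"ry":0,"rz":0.112},
    {"dx":0,"dy":0,"dz":0,"rx":0,"ry":0,"rz":0.112},
    {"dx":0,"dy":0,"dz":0,"rx":0,"ry":0,"rz":0.111},
  ],
)

```text
time_s: 1.77
tool_pos: [0.4785, 0.2234, 0.2052]
eef_rot: [[-0.183, 0.983, -0.0], [0.983, 0.183, -0.0], [-0.0, -0.001, -1.0]]
force: [1.4, 0.0, 0.9]
finger_gap: 0.0797
```

```bash
python3 -c "
from h import *
togo([537,-247.3,150],10.5)"
```

```text
t 1.7667 pos [478.5 223.4 205.2] yang 10.55 tilt [-0.0005 -0.0004] F [1.43 0.01 0.89] gap 79.7
shift [-473.4  -28.6   55.4] rz 0.0008
```

Emit:
servo_tool(
  series=[
    {"dx":-35,"dy":-2,"dz":0,"rx":0,"ry":0,"rz":0},
    {"dx":-35,"dy":-2,"dz":0,"rx":0,"ry":0,"rz":0},
    {"dx":-35,"dy":-2,"dz":0,"rx":0,"ry":0,"rz":0},
    {"dx":-35,"dy":-2,"dz":0,"rx":0,"ry":0,"rz":0},
    {"dx":-35,"dy":-2,"dz":0,"rx":0,"ry":0,"rz":0},
  ],
)

```text
time_s: 2.18
tool_pos: [0.5016, 0.0483, 0.2054]
eef_rot: [[-0.189, 0.982, -0.0], [0.982, 0.189, 0.0], [0.0, -0.0, -1.0]]
force: [0.3, 0.5, -0.7]
finger_gap: 0.0798
```

Emit:
servo_tool(
  series=[
    {"dx":-35,"dy":-2,"dz":0,"rx":0,"ry":0,"rz":0},
    {"dx":-35,"dy":-2,"dz":0,"rx":0,"ry":0,"rz":0},
    {"dx":-35,"dy":-2,"dz":0,"rx":0,"ry":0,"rz":0},
    {"dx":-35,"dy":-2,"dz":0,"rx":0,"ry":0,"rz":0},
    {"dx":-35,"dy":-2,"dz":10,"rx":0,"ry":0,"rz":0},
  ],
)

```text
time_s: 2.6
tool_pos: [0.5257, -0.1256, 0.1967]
eef_rot: [[-0.189, 0.982, 0.002], [0.982, 0.189, 0.0], [-0.0, 0.002, -1.0]]
force: [0.7, -0.7, 0.3]
finger_gap: 0.0803
```

Emit:
servo_tool(
  series=[
    {"dx":-31,"dy":-2,"dz":10,"rx":0,"ry":0,"rz":0},
    {"dx":-31,"dy":-2,"dz":10,"rx":0,"ry":0,"rz":0},
    {"dx":-31,"dy":-2,"dz":10,"rx":0,"ry":0,"rz":0},
    {"dx":-31,"dy":-2,"dz":15,"rx":0,"ry":0,"rz":0},
    {"dx":0,"dy":0,"dz":0,"rx":0,"ry":0,"rz":0},
  ],
)

```text
time_s: 3.02
tool_pos: [0.5387, -0.2528, 0.1482]
eef_rot: [[-0.183, 0.983, -0.003], [0.983, 0.183, -0.002], [-0.002, -0.003, -1.0]]
force: [-1.0, -0.1, 0.3]
finger_gap: 0.08
```

```bash
python3 -c "
from h import *
togo([537,-247.3,51],10.5);snap('b')"
```

```text
t 3.0167 pos [ 538.7 -252.8  148.2] yang 10.57 tilt [-0.0029 -0.0022] F [-0.97 -0.1   0.33] gap 80.0
shift [ 5.9 -0.4 97.2] rz 0.0012
```

View pics/side_b.png

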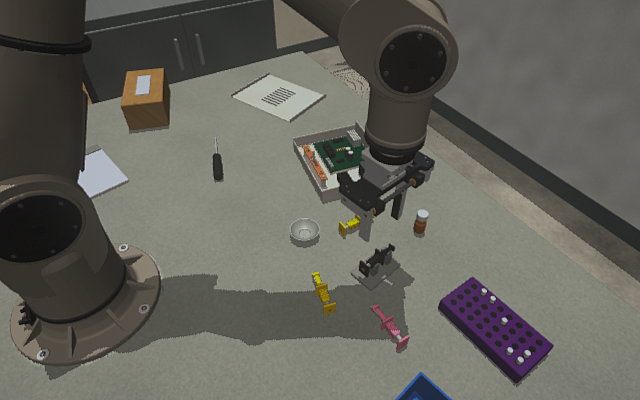

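The side view shows the open gripper at (385,200), above the clip at (378,258) and lined up with it. I'm descending.

Emit:
servo_tool(
  series=[
    {"dx":3,"dy":0,"dz":20,"rx":0,"ry":0,"rz":0},
    {"dx":3,"dy":0,"dz":20,"rx":0,"ry":0,"rz":0},
    {"dx":0,"dy":0,"dz":20,"rx":0,"ry":0,"rz":0},
    {"dx":0,"dy":0,"dz":15,"rx":0,"ry":0,"rz":0},
    {"dx":0,"dy":0,"dz":0,"rx":0,"ry":0,"rz":0},
  ],
)

```text
time_s: 3.53
tool_pos: [0.5385, -0.2388, 0.0734]
eef_rot: [[-0.191, 0.982, -0.003], [0.982, 0.191, 0.001], [0.002, -0.003, -1.0]]
force: [-1.3, 0.2, 0.5]
finger_gap: 0.0801
```

Emit:
servo_tool(
  series=[
    {"dx":0,"dy":0,"dz":0,"rx":0,"ry":0,"rz":0},
    {"dx":0,"dy":0,"dz":0,"rx":0,"ry":0,"rz":0},
  ],
)

```text
time_s: 3.7
tool_pos: [0.5402, -0.2408, 0.0767]
eef_rot: [[-0.19, 0.982, 0.001], [0.982, 0.19, -0.0], [-0.0, 0.001, -1.0]]
force: [0.4, 0.1, 0.6]
finger_gap: 0.0802
```

```bash
python3 -c "
from h import *
togo([537,-247.3,51],10.5)"
```

```text
t 3.7 pos [ 540.2 -240.8   76.7] yang 10.93 tilt [ 0.0011 -0.0001] F [0.39 0.07 0.63] gap 80.2
shift [-5.8 -4.4 25.7] rz 0.0074
```

Emit:
servo_tool(
  series=[
    {"dx":-3,"dy":-2.2,"dz":8,"rx":0,"ry":0,"rz":0.004},
    {"dx":-2.8,"dy":-2.2,"dz":8,"rx":0,"ry":0,"rz":0.0034},
    {"dx":0,"dy":0,"dz":0,"rx":0,"ry":0,"rz":0},
    {"dx":0,"dy":0,"dz":0,"rx":0,"ry":0,"rz":0},
    {"dx":0,"dy":0,"dz":0,"rx":0,"ry":0,"rz":0},
  ],
)

```text
time_s: 4.12
tool_pos: [0.5362, -0.2479, 0.0595]
eef_rot: [[-0.181, 0.983, -0.0], [0.983, 0.181, -0.0], [-0.0, -0.0, -1.0]]
force: [0.6, -0.3, -0.5]
finger_gap: 0.0801
```

```bash
python3 -c "
from h import *
togo([537,-247.3,51],10.5)"
```

```text
t 4.1167 pos [ 536.2 -247.9   59.5] yang 10.44 tilt [-0.0002 -0.0001] F [ 0.56 -0.3  -0.46] gap 80.1
shift [0.5 0.9 8.5] rz -0.0011
```

Emit:
servo_tool(
  series=[
    {"dx":0.5,"dy":0.9,"dz":4,"rx":0,"ry":0,"rz":0},
    {"dx":0,"dy":0,"dz":4,"rx":0,"ry":0,"rz":0},
    {"dx":0,"dy":0,"dz":0,"rx":0,"ry":0,"rz":0},
    {"dx":0,"dy":0,"dz":0,"rx":0,"ry":0,"rz":0},
    {"dx":0,"dy":0,"dz":0,"rx":0,"ry":0,"rz":0},
  ],
)

```text
time_s: 4.53
tool_pos: [0.537, -0.2471, 0.0515]
eef_rot: [[-0.182, 0.983, -0.0], [0.983, 0.182, -0.0], [-0.0, -0.0, -1.0]]
force: [0.1, -0.1, 0.2]
finger_gap: 0.0801
```

```bash
python3 -c "
from h import *
togo([537,-247.3,51],10.5);snap('c')
s=cv2.imread('pics/side_c.png')[200:300,320:430]
cv2.imwrite('pics/z3.png',cv2.resize(s,None,fx=6,fy=6,interpolation=2)[:600])"
```

```text
t 4.5333 pos [ 537.  -247.1   51.5] yang 10.46 tilt [-0.0002 -0.0001] F [ 0.12 -0.1   0.19] gap 80.1
shift [-0.2 -0.1  0.5] rz -0.0007
```

View pics/z3.png

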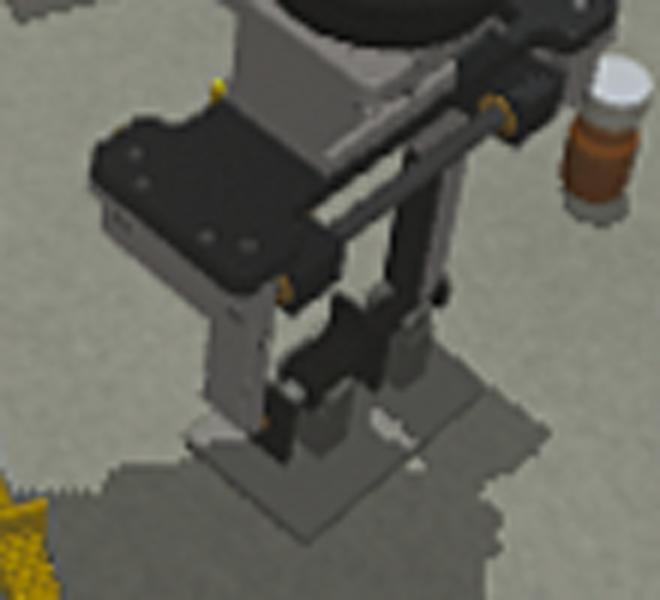

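The fingers straddle the thumb plate and flange, with their tips overlapping the plate tops. I'm closing.

Emit:
servo_tool(
  series=[
    {"dx":0,"dy":0,"dz":0,"rx":0,"ry":0,"rz":0},
    {"dx":0,"dy":0,"dz":0,"rx":0,"ry":0,"rz":0},
    {"dx":0,"dy":0,"dz":0,"rx":0,"ry":0,"rz":0},
    {"dx":0,"dy":0,"dz":0,"rx":0,"ry":0,"rz":0},
    {"dx":0,"dy":0,"dz":0,"rx":0,"ry":0,"rz":0},
  ],
  gripper=30,
  newtons=25,
)

```text
time_s: 5.05
tool_pos: [0.537, -0.2471, 0.0515]
eef_rot: [[-0.182, 0.983, -0.0], [0.983, 0.182, -0.0], [-0.0, -0.0, -1.0]]
force: [0.3, 0.2, -0.6]
finger_gap: 0.0502
```

Emit:
servo_tool(
  series=[
    {"dx":0,"dy":0,"dz":0,"rx":0,"ry":0,"rz":0},
    {"dx":0,"dy":0,"dz":0,"rx":0,"ry":0,"rz":0},
    {"dx":0,"dy":0,"dz":0,"rx":0,"ry":0,"rz":0},
    {"dx":0,"dy":0,"dz":0,"rx":0,"ry":0,"rz":0},
  ],
)

```text
time_s: 5.38
tool_pos: [0.5372, -0.2471, 0.0516]
eef_rot: [[-0.182, 0.983, 0.0], [0.983, 0.182, -0.0], [-0.0, 0.0, -1.0]]
force: [-0.1, 0.3, 3.6]
finger_gap: 0.0387
```

Emit:
servo_tool(
  series=[
    {"dx":0,"dy":0,"dz":-5,"rx":0,"ry":0,"rz":0},
    {"dx":0,"dy":0,"dz":-10,"rx":0,"ry":0,"rz":0},
    {"dx":0,"dy":0,"dz":-20,"rx":0,"ry":0,"rz":0},
    {"dx":0,"dy":0,"dz":-20,"rx":0,"ry":0,"rz":0},
    {"dx":0,"dy":0,"dz":-20,"rx":0,"ry":0,"rz":0},
  ],
)

```text
time_s: 5.8
tool_pos: [0.5367, -0.2473, 0.128]
eef_rot: [[-0.181, 0.983, -0.0], [0.983, 0.181, -0.0], [-0.0, -0.0, -1.0]]
force: [0.6, 0.1, -0.4]
finger_gap: 0.0385
```

Emit:
servo_tool(
  series=[
    {"dx":0,"dy":0,"dz":-10,"rx":0,"ry":0,"rz":0},
    {"dx":0,"dy":0,"dz":0,"rx":0,"ry":0,"rz":0},
    {"dx":0,"dy":0,"dz":0,"rx":0,"ry":0,"rz":0},
  ],
)

```text
time_s: 6.05
tool_pos: [0.5372, -0.2469, 0.1366]
eef_rot: [[-0.182, 0.983, 0.001], [0.983, 0.182, 0.0], [0.0, 0.001, -1.0]]
force: [-0.5, 0.1, -0.6]
finger_gap: 0.0388
```

```bash
python3 -c "
from h import *
togo([537,-247.3,51],10.5);snap('d')
s=cv2.imread('pics/side_d.png')[160:300,320:460]
cv2.imwrite('pics/z4.png',cv2.resize(s,None,fx=4,fy=4,interpolation=2)[:600])"
```

```text
t 6.05 pos [ 537.2 -246.9  136.6] yang 10.48 tilt [0.0008 0.0002] F [-0.49  0.08 -0.64] gap 38.8
shift [-0.4 -0.3 85.6] rz -0.0004
```

View pics/z4.png

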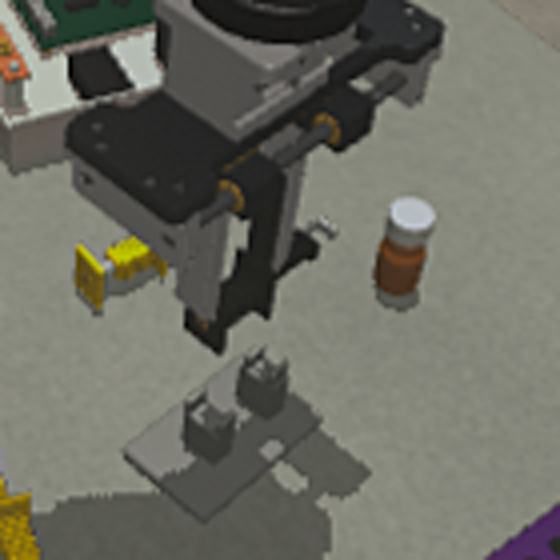

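The clip is lifted and held, with the steel hook open at the far end, about crop pixel (325,228). Next I'm measuring how it sits in the jaws.

```bash
cat >> h.py <<'E'
def intool(tag,n,b):
    s=get_state();R=s["eef_rot"];p=s["tool_pos"]
    D=np.load(f"pics/{n}_{tag}.npy");P,uv=cloud(n,D,*b)
    return ((P-p)@R)*1000,uv   # tool x,y,z
E
python3 - <<'E'
from h import *
for n,b in(("side",(355,415,205,255)),("top",(365,405,160,225))):
    Q,uv=intool('d',n,b)
    # clip: fwd=y, left = world ey -> tool x sign
    m=(Q[:,2]>-8)&(Q[:,2]<35)&(abs(Q[:,0])<25)&(abs(Q[:,1])<90)
    Q=Q[m];uv=uv[m]
    print(n)
    for lo in range(-36,84,4):
        k=(Q[:,1]>=lo)&(Q[:,1]<lo+4)
        if k.any():print(lo,k.sum(),"x",Q[k,0].min().round(1),Q[k,0].max().round(1),"z",Q[k,2].min().round(1),np.median(Q[k,2]).round(1),Q[k,2].max().round(1))
E
```

```text
side
-28 1 x -9.1 -9.1 z -7.5 -7.5 -7.5
-24 4 x -9.4 -8.3 z -7.8 -4.9 -3.1
-20 73 x -13.5 11.7 z -7.8 15.1 26.1
-16 18 x -14.3 10.2 z -7.2 9.5 25.7
-8 11 x -9.5 0.4 z 0.2 1.6 15.9
-4 16 x -8.9 3.9 z -0.5 2.3 16.4
0 18 x -9.8 6.1 z 0.3 2.6 16.0
4 17 x -8.7 6.1 z -0.1 2.0 16.5
8 17 x -8.8 6.6 z -1.0 2.5 16.6
12 14 x -12.1 5.5 z -7.0 1.9 12.1
16 77 x -13.6 11.9 z -7.9 1.2 24.7
20 12 x -12.7 11.0 z -7.8 -6.7 22.0
24 2 x -8.6 -8.3 z -4.9 -3.5 -2.1
28 1 x -9.0 -9.0 z -8.0 -8.0 -8.0
32 3 x -6.1 -4.5 z 4.9 6.7 8.8
36 4 x -6.2 -4.2 z 4.5 6.9 8.2
40 7 x -5.8 -2.1 z 1.3 5.2 12.5
44 5 x -6.8 -1.7 z 4.1 7.4 8.5
48 7 x -5.8 1.2 z 2.6 3.6 8.4
52 12 x -7.8 4.6 z 1.9 4.3 9.1
56 21 x -8.7 7.6 z 1.5 4.3 13.4
60 2 x -3.1 3.5 z 3.8 4.0 4.2
64 4 x 3.4 5.1 z 3.6 6.0 10.7
68 2 x 3.9 4.0 z 6.7 8.5 10.2
72 13 x -5.4 6.1 z 4.7 7.6 10.9
76 4 x -4.1 5.5 z 5.3 7.1 8.0
top
72 1 x 7.1 7.1 z 6.3 6.3 6.3
```

Emit:
servo_tool(
  series=[
    {"dx":0,"dy":0,"dz":0,"rx":0,"ry":0,"rz":0.06},
    {"dx":5,"dy":0,"dz":0,"rx":0,"ry":0,"rz":0.08},
    {"dx":12,"dy":0,"dz":0,"rx":0,"ry":0,"rz":0.09},
    {"dx":20,"dy":0,"dz":0,"rx":0,"ry":0,"rz":0.08},
    {"dx":28,"dy":0,"dz":0,"rx":0,"ry":0,"rz":0.055},
  ],
)

```text
time_s: 6.57
tool_pos: [0.5391, -0.1835, 0.1355]
eef_rot: [[0.189, 0.982, -0.002], [0.982, -0.189, -0.001], [-0.001, -0.002, -1.0]]
force: [0.9, -0.2, 0.4]
finger_gap: 0.0383
```

Emit:
servo_tool(
  series=[
    {"dx":30,"dy":-6,"dz":0,"rx":0,"ry":0,"rz":0},
    {"dx":30,"dy":-6,"dz":0,"rx":0,"ry":0,"rz":0},
    {"dx":30,"dy":-6,"dz":0,"rx":0,"ry":0,"rz":0},
    {"dx":30,"dy":-6,"dz":0,"rx":0,"ry":0,"rz":0},
    {"dx":30,"dy":-6,"dz":0,"rx":0,"ry":0,"rz":0},
  ],
)

```text
time_s: 6.98
tool_pos: [0.5373, -0.028, 0.1355]
eef_rot: [[0.182, 0.983, -0.002], [0.983, -0.182, -0.001], [-0.001, -0.001, -1.0]]
force: [1.0, 0.3, -0.5]
finger_gap: 0.0386
```

```bash
python3 -c "
from h import *
togo([543.6,148.4,137],-10.4)"
```

```text
t 6.9833 pos [537.3 -28.  135.5] yang -10.46 tilt [-0.0016 -0.0006] F [ 1.01  0.33 -0.51] gap 38.6
shift [174.6 -25.8  -1.6] rz -0.001
```

Emit:
servo_tool(
  series=[
    {"dx":32,"dy":-5,"dz":0,"rx":0,"ry":0,"rz":0},
    {"dx":32,"dy":-5,"dz":0,"rx":0,"ry":0,"rz":0},
    {"dx":32,"dy":-5,"dz":0,"rx":0,"ry":0,"rz":0},
    {"dx":32,"dy":-5,"dz":0,"rx":0,"ry":0,"rz":0},
    {"dx":24,"dy":-4,"dz":0,"rx":0,"ry":0,"rz":0},
  ],
)

```text
time_s: 7.4
tool_pos: [0.5413, 0.1272, 0.1354]
eef_rot: [[0.18, 0.984, -0.001], [0.984, -0.18, -0.001], [-0.001, -0.001, -1.0]]
force: [-0.2, 0.7, -0.8]
finger_gap: 0.0387
```

Emit:
servo_tool(
  series=[
    {"dx":14,"dy":-1,"dz":0,"rx":0,"ry":0,"rz":0},
    {"dx":6,"dy":0,"dz":0,"rx":0,"ry":0,"rz":0},
    {"dx":0,"dy":0,"dz":0,"rx":0,"ry":0,"rz":0},
    {"dx":0,"dy":0,"dz":0,"rx":0,"ry":0,"rz":0},
    {"dx":0,"dy":0,"dz":0,"rx":0,"ry":0,"rz":0},
  ],
)

```text
time_s: 7.82
tool_pos: [0.5448, 0.1423, 0.1364]
eef_rot: [[0.184, 0.983, -0.0], [0.983, -0.184, -0.001], [-0.001, -0.0, -1.0]]
force: [-0.1, -1.0, -0.1]
finger_gap: 0.0382
```

```bash
python3 -c "
from h import *
togo([543.6,148.4,90],-10.4);snap('e')
s=cv2.imread('pics/side_e.png')[60:200,240:400]
t=cv2.imread('pics/top_e.png')[120:220,200:300]
s=cv2.resize(s,None,fx=3,fy=3,interpolation=2);t=cv2.resize(t,None,fx=3,fy=3,interpolation=2)
o=np.zeros((420,780,3),np.uint8);o[:,:480]=s;o[:300,480:]=t
cv2.imwrite('pics/z5.png',o)"
```

```text
t 7.8167 pos [544.8 142.3 136.4] yang -10.59 tilt [-0.0002 -0.0006] F [-0.1  -0.98 -0.11] gap 38.2
shift [ 5.8 -2.3 46.4] rz -0.0033
```

View pics/z5.png

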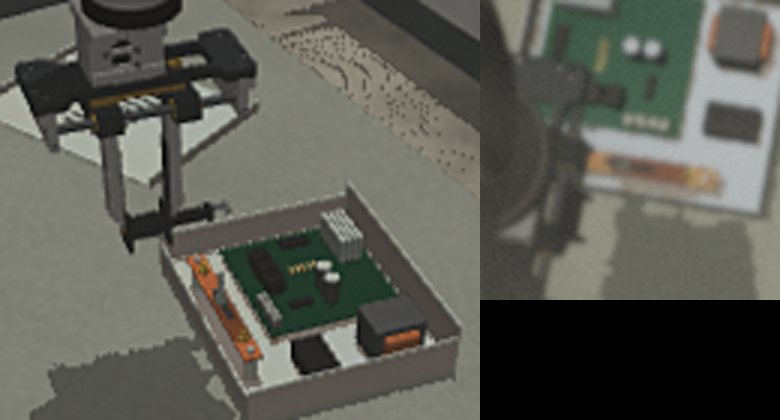

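The side view shows the clip at crop (180,220), level, with the hook at (220,208) above and to the left of the bar and nothing underneath it. I'm lowering in the stand-off position.

Emit:
servo_tool(
  series=[
    {"dx":2.9,"dy":-1.2,"dz":10,"rx":0,"ry":0,"rz":0},
    {"dx":2.9,"dy":-1.1,"dz":15,"rx":0,"ry":0,"rz":-0.003},
    {"dx":0,"dy":0,"dz":15,"rx":0,"ry":0,"rz":0},
    {"dx":0,"dy":0,"dz":10,"rx":0,"ry":0,"rz":0},
    {"dx":0,"dy":0,"dz":5,"rx":0,"ry":0,"rz":0},
  ],
)

```text
time_s: 8.33
tool_pos: [0.5428, 0.1498, 0.0798]
eef_rot: [[0.179, 0.984, -0.002], [0.984, -0.179, -0.001], [-0.001, -0.001, -1.0]]
force: [0.5, -0.2, -0.0]
finger_gap: 0.0385
```

Emit:
servo_tool(
  series=[
    {"dx":0,"dy":0,"dz":5,"rx":0,"ry":0,"rz":0},
    {"dx":0,"dy":0,"dz":0,"rx":0,"ry":0,"rz":0},
    {"dx":0,"dy":0,"dz":0,"rx":0,"ry":0,"rz":0},
    {"dx":0,"dy":0,"dz":0,"rx":0,"ry":0,"rz":0},
  ],
)

```text
time_s: 8.67
tool_pos: [0.5439, 0.1504, 0.077]
eef_rot: [[0.179, 0.984, 0.001], [0.984, -0.179, 0.0], [0.0, 0.001, -1.0]]
force: [0.0, -1.1, -0.9]
finger_gap: 0.0383
```

```bash
python3 -c "
from h import *
togo([543.6,148.4,66.5],-10.4);snap('f')
s=cv2.imread('pics/side_f.png')[80:200,250:390]
t=cv2.imread('pics/top_f.png')[130:210,210:290]
s=cv2.resize(s,None,fx=3.5,fy=3.5,interpolation=2);t=cv2.resize(t,None,fx=3.5,fy=3.5,interpolation=2)
o=np.zeros((420,780,3),np.uint8);o[:,:490]=s;o[:280,490:770]=t
cv2.imwrite('pics/z6.png',o)
for n,b in(('side',(270,345,110,180)),('top',(215,270,140,200))):
    Q,uv=intool('f',n,b)
    m=(Q[:,2]>-8)&(Q[:,2]<27)&(abs(Q[:,0])<50)&(Q[:,1]>10)&(Q[:,1]<90)
    Q=Q[m];uv=uv[m];print(n)
    st=(Q[:,1]>50)
    print(np.c_[Q,uv][st][np.argsort(Q[st,1])].round(1).tolist())
"
```

```text
t 8.6667 pos [543.9 150.4  77. ] yang -10.29 tilt [0.0006 0.0003] F [ 0.02 -1.09 -0.86] gap 38.3
shift [-2.   0.  10.5] rz 0.0019
side
[[-5.9, 51.3, 10.8, 306.0, 149.0], [3.7, 52.0, 4.4, 305.0, 145.0], [-3.8, 52.1, 9.2, 306.0, 148.0], [-2.0, 52.7, 7.3, 306.0, 147.0], [-1.5, 53.0, 4.4, 306.0, 146.0], [-4.5, 54.8, 6.1, 307.0, 147.0], [-4.0, 54.9, 9.8, 307.0, 148.0], [-3.3, 55.3, 3.7, 307.0, 146.0], [-3.2, 55.3, 0.4, 307.0, 145.0], [-10.1, 55.6, 9.0, 308.0, 149.0], [6.0, 55.6, 7.0, 306.0, 145.0], [7.0, 56.0, 4.4, 306.0, 144.0], [-8.4, 56.1, 13.8, 308.0, 150.0], [-8.6, 56.2, 3.5, 308.0, 147.0], [-7.0, 56.7, 8.1, 308.0, 148.0], [-6.4, 57.0, 2.0, 308.0, 146.0], [5.8, 58.5, 4.3, 307.0, 144.0], [-7.1, 59.5, 8.8, 309.0, 148.0], [1.0, 59.6, 4.5, 308.0, 145.0], [-6.8, 59.7, 5.7, 309.0, 147.0], [-4.8, 60.2, 14.1, 309.0, 149.0], [-4.8, 60.4, 4.0, 309.0, 146.0], [6.5, 61.5, 5.5, 308.0, 144.0], [4.7, 63.7, 8.2, 309.0, 145.0], [-25.1, 64.3, 10.6, 313.0, 152.0], [-24.1, 64.6, 25.0, 313.0, 156.0], [-23.5, 64.9, 15.3, 313.0, 153.0], [-23.6, 64.9, 8.5, 313.0, 151.0], [-22.8, 65.1, 19.3, 313.0, 154.0], [
[... 771 characters left out ...]
[[-4.6, 55.3, 9.2, 238.0, 175.0], [-7.2, 55.6, 8.7, 239.0, 175.0], [-5.5, 57.0, 3.6, 238.0, 174.0], [-8.1, 57.3, 3.3, 239.0, 174.0], [-5.3, 59.3, 2.2, 238.0, 173.0], [-6.8, 60.4, 6.4, 239.0, 173.0], [-21.7, 63.2, 7.8, 245.0, 173.0], [-21.4, 63.3, 22.1, 246.0, 174.0], [-23.9, 63.8, 22.3, 247.0, 174.0], [-24.0, 63.8, 9.0, 246.0, 173.0], [-21.9, 65.2, 4.9, 245.0, 172.0], [-24.2, 65.8, 6.0, 246.0, 172.0], [4.2, 66.0, 3.8, 235.0, 170.0], [-23.9, 66.0, 20.2, 247.0, 173.0], [-20.9, 68.2, 6.9, 245.0, 171.0], [-4.3, 73.2, 6.1, 239.0, 168.0], [3.7, 74.4, 5.4, 236.0, 167.0], [1.0, 74.8, 5.0, 237.0, 167.0], [-4.9, 75.1, 2.0, 239.0, 167.0], [-1.5, 75.2, 5.1, 238.0, 167.0], [4.3, 77.1, 5.8, 236.0, 166.0]]
```

View pics/z6.png

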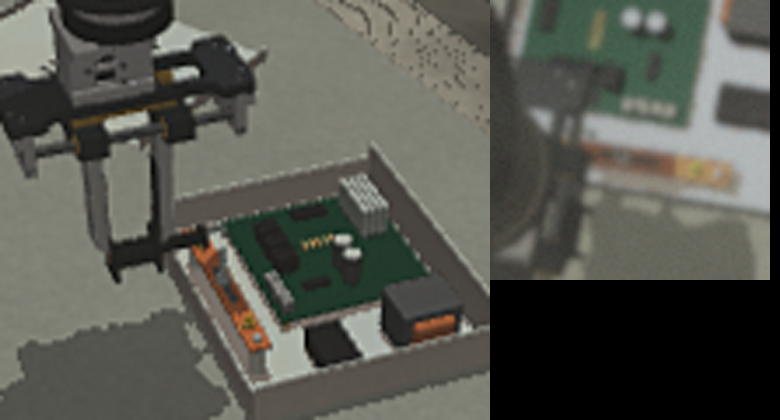

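Both depth views put the stud in the tool frame at y≈66, x≈-23 mm. The nose face is at about y=60 and the crossbar at about 73, so the stud is centred on the mouth. I'm going down to working height, then feeling sideways.

Emit:
servo_tool(
  series=[
    {"dx":0,"dy":0,"dz":4,"rx":0,"ry":0,"rz":0},
    {"dx":0,"dy":0,"dz":4,"rx":0,"ry":0,"rz":0},
    {"dx":0,"dy":0,"dz":2.5,"rx":0,"ry":0,"rz":0},
    {"dx":0,"dy":0,"dz":0,"rx":0,"ry":0,"rz":0},
    {"dx":0,"dy":0,"dz":0,"rx":0,"ry":0,"rz":0},
  ],
)

```text
time_s: 9.18
tool_pos: [0.5434, 0.1503, 0.0657]
eef_rot: [[0.179, 0.984, -0.0], [0.984, -0.179, -0.0], [-0.0, -0.0, -1.0]]
force: [-1.4, -0.8, -0.7]
finger_gap: 0.0384
```

Emit:
servo_tool(
  series=[
    {"dx":-2,"dy":0,"dz":0,"rx":0,"ry":0,"rz":0},
    {"dx":-3,"dy":0,"dz":0,"rx":0,"ry":0,"rz":0},
    {"dx":-2,"dy":0,"dz":0,"rx":0,"ry":0,"rz":0},
    {"dx":0,"dy":0,"dz":0,"rx":0,"ry":0,"rz":0},
    {"dx":0,"dy":0,"dz":0,"rx":0,"ry":0,"rz":0},
  ],
)

```text
time_s: 9.6
tool_pos: [0.5423, 0.1433, 0.0661]
eef_rot: [[0.179, 0.984, 0.0], [0.984, -0.179, 0.0], [0.0, 0.0, -1.0]]
force: [0.3, 0.5, -0.1]
finger_gap: 0.0381
```

```bash
python3 -c "
from h import *
togo([539.6,126.8,66.5],-10.4);snap('g')
print(get_state()['ft_torque'])
for n,b in(('side',(270,345,110,190)),('top',(215,270,140,200))):
    Q,uv=intool('g',n,b)
    m=(Q[:,2]>-8)&(Q[:,2]<22)&(Q[:,0]<15)&(Q[:,0]>-30)&(Q[:,1]>50)&(Q[:,1]<90)
    Q=Q[m];print(n)
    k=Q[:,0]<-11;print('stud',len(Q[k]),Q[k].mean(0).round(1),Q[k].min(0).round(1),Q[k].max(0).round(1))
    k=(Q[:,0]>-11)&(Q[:,1]<64)&(Q[:,0]<-0);print('nose',Q[k].min(0).round(1),Q[k].max(0).round(1))
    k=(Q[:,0]>-11)&(Q[:,1]>69)&(Q[:,0]<2.5);print('bar',len(Q[k]),Q[k].mean(0).round(1),Q[k].min(0).round(1),Q[k].max(0).round(1))
"
```

```text
t 9.6 pos [542.3 143.3  66.1] yang -10.3 tilt [0.     0.0001] F [ 0.31  0.48 -0.06] gap 38.1
shift [-16.7   0.3  -0.4] rz 0.0017
[-0.00149586  0.07895482 -0.04027077]
side
stud 21 [-16.5  66.2  11.2] [-21.9  62.5  -2.2] [-11.7  68.8  21.5]
nose [-9.1 50.2  3.5] [-0.9 60.3 13.1]
bar 5 [-2.3 73.8  8. ] [-6.2 69.1  5.6] [ 2.3 75.7 11. ]
top
stud 13 [-16.2  66.1   8.3] [-19.7  63.3  -4.6] [-13.2  70.6  20.3]
nose [-8.4 55.7  3.2] [-5.5 60.9  8.5]
bar 6 [-2.5 74.5  6.1] [-5.3 72.2  3.7] [ 0.4 76.6  7.7]
```

Emit:
servo_tool(
  series=[
    {"dx":-2,"dy":0.4,"dz":0,"rx":0,"ry":0,"rz":0},
    {"dx":-2,"dy":0,"dz":0,"rx":0,"ry":0,"rz":0},
    {"dx":-1,"dy":0,"dz":0,"rx":0,"ry":0,"rz":0},
    {"dx":0,"dy":0,"dz":0,"rx":0,"ry":0,"rz":0},
  ],
)

```text
time_s: 10.03
tool_pos: [0.5418, 0.1381, 0.066]
eef_rot: [[0.179, 0.984, -0.0], [0.984, -0.179, -0.0], [-0.0, -0.0, -1.0]]
force: [-0.4, -0.3, -0.3]
finger_gap: 0.0381
```

Emit:
servo_tool(
  series=[
    {"dx":-1,"dy":0,"dz":0,"rx":0,"ry":0,"rz":0},
    {"dx":-1,"dy":0,"dz":0,"rx":0,"ry":0,"rz":0},
    {"dx":0,"dy":0,"dz":0,"rx":0,"ry":0,"rz":0},
  ],
)

```text
time_s: 10.28
tool_pos: [0.5414, 0.1363, 0.066]
eef_rot: [[0.179, 0.984, -0.0], [0.984, -0.179, -0.0], [-0.0, -0.0, -1.0]]
force: [0.6, -0.8, 0.2]
finger_gap: 0.0387
```

Emit:
servo_tool(
  series=[
    {"dx":-1,"dy":0,"dz":0,"rx":0,"ry":0,"rz":0},
    {"dx":-1,"dy":0,"dz":0,"rx":0,"ry":0,"rz":0},
    {"dx":0,"dy":0,"dz":0,"rx":0,"ry":0,"rz":0},
  ],
)

```text
time_s: 10.53
tool_pos: [0.5411, 0.1344, 0.066]
eef_rot: [[0.179, 0.984, -0.0], [0.984, -0.179, -0.0], [-0.0, -0.0, -1.0]]
force: [-0.1, -0.8, -0.1]
finger_gap: 0.0381
```

Emit:
servo_tool(
  series=[
    {"dx":-1,"dy":0,"dz":0,"rx":0,"ry":0,"rz":0},
    {"dx":-1,"dy":0,"dz":0,"rx":0,"ry":0,"rz":0},
    {"dx":0,"dy":0,"dz":0,"rx":0,"ry":0,"rz":0},
  ],
)

```text
time_s: 10.78
tool_pos: [0.5407, 0.1324, 0.066]
eef_rot: [[0.179, 0.984, -0.0], [0.984, -0.179, -0.0], [-0.0, -0.0, -1.0]]
force: [-0.1, -0.1, -0.7]
finger_gap: 0.0382
```

```bash
python3 -c "
from h import *
togo([539.6,126.8,66.5],-10.4);snap('i')
s=cv2.imread('pics/side_i.png')[120:180,270:340]
t=cv2.imread('pics/top_i.png')[150:200,220:270]
s=cv2.resize(s,None,fx=7,fy=7,interpolation=2);t=cv2.resize(t,None,fx=5,fy=5,interpolation=2)
o=np.zeros((420,780,3),np.uint8);o[:,:490]=s;o[:250,490:740]=t
cv2.imwrite('pics/z7.png',o)
"
```

```text
t 10.7833 pos [540.7 132.4  66. ] yang -10.29 tilt [-0.0001 -0.0001] F [-0.07 -0.14 -0.71] gap 38.2
shift [-5.7 -0.1 -0.5] rz 0.0019
```

View pics/z7.png

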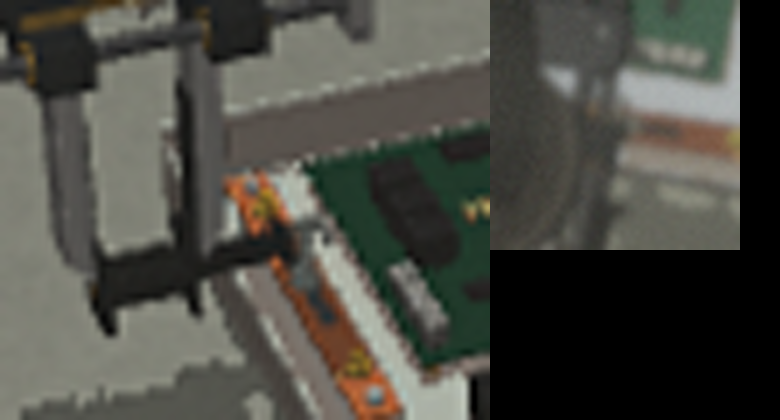

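The stud, crop (303,255), is now inside the mouth between the nose and crossbar. There is no contact force yet, so I'm carrying on in 1 mm steps.

Emit:
servo_tool(
  series=[
    {"dx":-1,"dy":0,"dz":0,"rx":0,"ry":0,"rz":0},
    {"dx":-1,"dy":0,"dz":0,"rx":0,"ry":0,"rz":0},
    {"dx":0,"dy":0,"dz":0,"rx":0,"ry":0,"rz":0},
  ],
)

```text
time_s: 11.13
tool_pos: [0.5404, 0.1304, 0.066]
eef_rot: [[0.179, 0.984, -0.0], [0.984, -0.179, -0.0], [-0.0, -0.0, -1.0]]
force: [-0.1, 0.2, -0.3]
finger_gap: 0.0382
```

Emit:
servo_tool(
  series=[
    {"dx":-1,"dy":0,"dz":0,"rx":0,"ry":0,"rz":0},
    {"dx":-1,"dy":0,"dz":0,"rx":0,"ry":0,"rz":0},
    {"dx":0,"dy":0,"dz":0,"rx":0,"ry":0,"rz":0},
  ],
)

```text
time_s: 11.38
tool_pos: [0.54, 0.1284, 0.066]
eef_rot: [[0.179, 0.984, -0.0], [0.984, -0.179, -0.0], [-0.0, -0.0, -1.0]]
force: [0.3, 0.1, 0.1]
finger_gap: 0.0384
```

Emit:
servo_tool(
  series=[
    {"dx":-1,"dy":0,"dz":0,"rx":0,"ry":0,"rz":0},
    {"dx":0,"dy":0,"dz":0,"rx":0,"ry":0,"rz":0},
  ],
)

```text
time_s: 11.55
tool_pos: [0.5398, 0.1276, 0.066]
eef_rot: [[0.179, 0.984, -0.0], [0.984, -0.179, 0.0], [0.0, -0.0, -1.0]]
force: [-0.4, 0.6, -0.4]
finger_gap: 0.0383
```

Emit:
servo_tool(
  series=[
    {"dx":-0.5,"dy":0,"dz":0,"rx":0,"ry":0,"rz":0},
    {"dx":0,"dy":0,"dz":0,"rx":0,"ry":0,"rz":0},
  ],
)

```text
time_s: 11.72
tool_pos: [0.5398, 0.1273, 0.066]
eef_rot: [[0.178, 0.984, 0.0], [0.984, -0.178, 0.0], [0.0, 0.0, -1.0]]
force: [1.2, 1.8, -0.3]
finger_gap: 0.0385
```

Emit:
servo_tool(
  series=[
    {"dx":-0.5,"dy":0,"dz":0,"rx":0,"ry":0,"rz":0},
    {"dx":0,"dy":0,"dz":0,"rx":0,"ry":0,"rz":0},
  ],
)

```text
time_s: 11.88
tool_pos: [0.5397, 0.127, 0.066]
eef_rot: [[0.178, 0.984, 0.0], [0.984, -0.178, 0.0], [0.0, 0.0, -1.0]]
force: [0.4, 2.8, -0.5]
finger_gap: 0.0384
```

Emit:
servo_tool(
  series=[
    {"dx":-0.5,"dy":0,"dz":0,"rx":0,"ry":0,"rz":0},
    {"dx":0,"dy":0,"dz":0,"rx":0,"ry":0,"rz":0},
  ],
)

```text
time_s: 12.05
tool_pos: [0.5397, 0.1267, 0.066]
eef_rot: [[0.178, 0.984, 0.0], [0.984, -0.178, 0.0], [0.0, 0.0, -1.0]]
force: [1.2, 4.3, -1.2]
finger_gap: 0.0379
```

Contact felt: the force rose smoothly to about 4 N in +y. I'm backing off to unload it, centring the gap on the stud and checking the clip's pose.

Emit:
servo_tool(
  series=[
    {"dx":0.6,"dy":-0.4,"dz":0,"rx":0,"ry":0,"rz":0},
    {"dx":0.5,"dy":-0.4,"dz":0,"rx":0,"ry":0,"rz":0},
    {"dx":0,"dy":0,"dz":0,"rx":0,"ry":0,"rz":0},
    {"dx":0,"dy":0,"dz":0,"rx":0,"ry":0,"rz":0},
  ],
)

```text
time_s: 12.38
tool_pos: [0.5391, 0.1273, 0.066]
eef_rot: [[0.179, 0.984, 0.0], [0.984, -0.179, -0.0], [-0.0, 0.0, -1.0]]
force: [1.8, 2.0, 0.7]
finger_gap: 0.0388
```

```bash
python3 -c "
from h import *
togo([539.6,126.8,66.5],-10.4);snap('j')
s=cv2.imread('pics/side_j.png')[120:180,270:340]
s=cv2.resize(s,None,fx=10,fy=10,interpolation=2)
cv2.imwrite('pics/z8.png',s)
Q,uv=intool('j','side',(265,330,125,180))
m=(Q[:,2]>-8)&(Q[:,2]<30)&(abs(Q[:,0])<16)&(abs(Q[:,1])<85)
Q=Q[m]
for lo in range(-26,82,4):
    k=(Q[:,1]>=lo)&(Q[:,1]<lo+4)
    if k.any():print(lo,k.sum(),'x',Q[k,0].min().round(1),Q[k,0].max().round(1),'z',Q[k,2].min().round(1),np.median(Q[k,2]).round(1),Q[k,2].max().round(1))
"
```

```text
t 12.3833 pos [539.1 127.3  66. ] yang -10.29 tilt [ 0.0001 -0.0001] F [1.78 2.04 0.75] gap 38.8
shift [-0.4  0.6 -0.5] rz 0.0018
-26 3 x -9.0 -6.5 z -7.7 -6.9 -1.7
-22 6 x -11.6 3.7 z -6.4 -5.4 17.6
-18 29 x -15.2 9.0 z -7.4 9.7 25.4
-14 8 x -13.1 8.0 z -7.7 1.6 15.2
-10 11 x -7.7 6.3 z 2.0 4.0 15.4
-6 12 x -9.7 6.4 z 0.6 4.7 14.7
-2 11 x -8.8 2.0 z 0.8 3.3 17.5
2 13 x -10.3 3.3 z -0.7 3.1 16.6
6 10 x -8.6 5.0 z 0.4 5.0 17.8
10 12 x -10.9 6.9 z 1.0 4.2 18.4
14 21 x -13.6 7.5 z -7.1 3.3 19.7
18 18 x -14.2 5.2 z -7.8 3.6 26.2
22 6 x -9.6 -4.1 z -7.8 3.3 13.4
26 9 x -8.3 -2.4 z -6.5 5.6 11.4
30 8 x -7.5 0.7 z -7.1 5.5 14.3
34 5 x -4.1 2.6 z 5.3 6.6 14.2
38 7 x -5.0 0.3 z 3.1 7.8 12.5
42 7 x -7.4 4.7 z 3.5 5.2 12.9
46 7 x -6.4 2.4 z 4.2 7.4 14.0
50 6 x -5.3 1.3 z 3.3 5.1 10.2
54 11 x -10.6 7.7 z 1.9 7.6 29.2
58 19 x -14.3 10.5 z 2.3 27.2 29.7
62 15 x -14.7 5.6 z -2.0 23.1 28.9
66 21 x -15.3 3.4 z -3.1 17.6 29.8
70 11 x -15.9 5.2 z 6.0 26.2 29.6
74 9 x -11.7 12.1 z 7.5 10.1 29.7
```

View pics/z8.png

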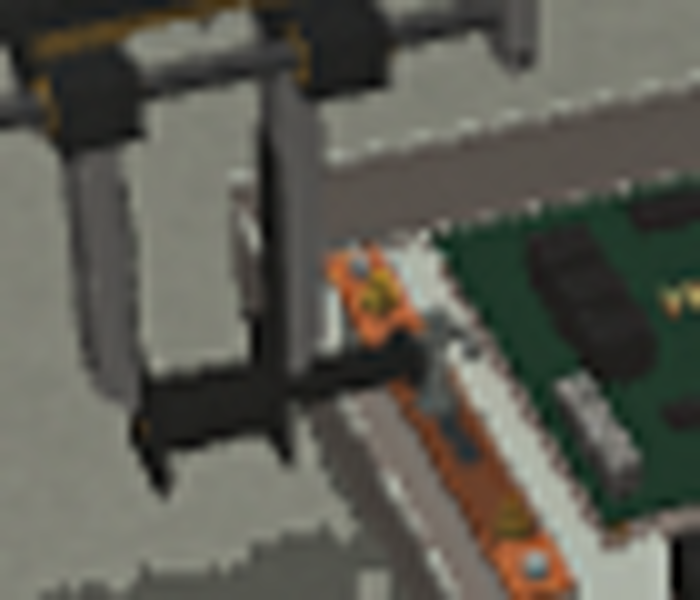

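Emit:
servo_tool(
  series=[
    {"dx":0,"dy":0,"dz":0,"rx":0,"ry":0,"rz":0},
  ],
)

```text
time_s: 12.57
tool_pos: [0.539, 0.1273, 0.066]
eef_rot: [[0.179, 0.984, 0.0], [0.984, -0.179, -0.0], [-0.0, 0.0, -1.0]]
force: [2.1, 2.6, -0.2]
finger_gap: 0.0383
```

Emit:
servo_tool(
  series=[
    {"dx":0,"dy":0,"dz":0,"rx":0,"ry":0,"rz":0},
  ],
)

```text
time_s: 12.65
tool_pos: [0.5391, 0.1273, 0.066]
eef_rot: [[0.179, 0.984, 0.0], [0.984, -0.179, -0.0], [-0.0, 0.0, -1.0]]
force: [1.4, 1.7, -0.1]
finger_gap: 0.0385
```

Emit:
servo_tool(
  series=[
    {"dx":0,"dy":0,"dz":0,"rx":0,"ry":0,"rz":0},
  ],
)

```text
time_s: 12.73
tool_pos: [0.539, 0.1274, 0.066]
eef_rot: [[0.179, 0.984, -0.0], [0.984, -0.179, -0.0], [-0.0, -0.0, -1.0]]
force: [1.6, 2.3, 0.1]
finger_gap: 0.0386
```

Emit:
servo_tool(
  series=[
    {"dx":0.5,"dy":0,"dz":0,"rx":0,"ry":0,"rz":0},
    {"dx":0,"dy":0,"dz":0,"rx":0,"ry":0,"rz":0},
  ],
)

```text
time_s: 12.9
tool_pos: [0.5388, 0.1277, 0.0659]
eef_rot: [[0.179, 0.984, -0.001], [0.984, -0.179, -0.0], [-0.0, -0.0, -1.0]]
force: [0.2, 0.6, -0.8]
finger_gap: 0.0386
```

Emit:
servo_tool(
  series=[
    {"dx":0.5,"dy":0,"dz":0,"rx":0,"ry":0,"rz":0},
    {"dx":0,"dy":0,"dz":0,"rx":0,"ry":0,"rz":0},
  ],
)

```text
time_s: 13.07
tool_pos: [0.5389, 0.1282, 0.0658]
eef_rot: [[0.179, 0.984, -0.001], [0.984, -0.179, -0.0], [-0.0, -0.001, -1.0]]
force: [-0.3, -1.4, -0.9]
finger_gap: 0.0383
```

Emit:
servo_tool(
  series=[
    {"dx":0,"dy":0,"dz":0,"rx":0,"ry":0,"rz":0},
  ],
)

```text
time_s: 13.15
tool_pos: [0.539, 0.1282, 0.0659]
eef_rot: [[0.179, 0.984, -0.0], [0.984, -0.179, -0.0], [-0.0, -0.0, -1.0]]
force: [-0.0, 0.6, 0.3]
finger_gap: 0.0386
```

The contact is unloaded and the stud is almost on the clip's axis. I'm letting the spring close in stages.

Emit:
servo_tool(
  series=[
    {"dx":0,"dy":0,"dz":0,"rx":0,"ry":0,"rz":0},
    {"dx":0,"dy":0,"dz":0,"rx":0,"ry":0,"rz":0},
    {"dx":0,"dy":0,"dz":0,"rx":0,"ry":0,"rz":0},
  ],
  gripper=43,
)

```text
time_s: 13.4
tool_pos: [0.5391, 0.1283, 0.066]
eef_rot: [[0.179, 0.984, -0.0], [0.984, -0.179, -0.0], [-0.0, -0.0, -1.0]]
force: [-0.8, 0.4, 0.0]
finger_gap: 0.0432
```

Emit:
servo_tool(
  series=[
    {"dx":0,"dy":0,"dz":0,"rx":0,"ry":0,"rz":0},
    {"dx":0,"dy":0,"dz":0,"rx":0,"ry":0,"rz":0},
    {"dx":0,"dy":0,"dz":0,"rx":0,"ry":0,"rz":0},
  ],
  gripper=45,
)

```text
time_s: 13.65
tool_pos: [0.539, 0.1284, 0.0659]
eef_rot: [[0.179, 0.984, -0.0], [0.984, -0.179, -0.0], [-0.0, -0.0, -1.0]]
force: [-0.9, 1.1, 0.4]
finger_gap: 0.0451
```

```bash
python3 -c "
from h import *
togo([539.6,126.8,66.5],-10.4);snap('k')
s=cv2.imread('pics/side_k.png')[120:180,270:340]
s=cv2.resize(s,None,fx=10,fy=10,interpolation=2)
cv2.imwrite('pics/z9.png',s)
Q,uv=intool('k','side',(265,330,125,180))
m=(Q[:,2]>-8)&(Q[:,2]<20)&(abs(Q[:,0])<16)&(Q[:,1]<85)&(Q[:,1]>50)
Q=Q[m];print(Q[np.argsort(Q[:,1])].round(1).tolist())
"
```

```text
t 13.65 pos [539.  128.4  65.9] yang -10.28 tilt [-0.0004 -0.    ] F [-0.94  1.11  0.35] gap 45.1
shift [-1.5  0.9 -0.6] rz 0.002
[[-4.5, 50.2, 7.4], [-2.2, 51.1, 2.6], [-1.3, 51.3, 6.7], [-5.7, 52.5, 10.6], [-5.4, 52.7, 7.5], [-3.9, 53.3, 5.3], [-3.3, 53.5, 2.5], [6.6, 54.1, 6.5], [-6.3, 55.2, 10.9], [-4.1, 56.0, 9.4], [-3.3, 56.3, 6.6], [-1.8, 56.9, 4.5], [6.6, 57.0, 7.3], [-7.6, 57.5, 10.6], [2.4, 58.4, 4.6], [-5.3, 58.4, 5.7], [-4.7, 58.6, 9.6], [3.3, 58.8, 2.0], [-9.1, 59.8, 13.5], [-8.6, 60.1, 7.2], [-0.1, 60.3, 6.7], [-7.9, 60.3, 4.3], [-6.2, 60.9, 12.6], [1.9, 61.1, 5.0], [-5.4, 61.3, 3.1], [3.7, 61.7, 3.1], [-10.2, 62.3, 3.2], [-7.2, 63.4, 9.1], [1.1, 63.6, 5.1], [-5.3, 64.0, 14.1], [-2.5, 65.0, 19.9], [-2.3, 65.2, 6.4], [-1.3, 65.6, 3.9], [-1.4, 65.6, -2.9], [0.6, 66.3, 2.1], [2.7, 67.2, -2.9], [-3.5, 67.6, 16.4], [-3.1, 67.7, 13.4], [-1.9, 68.2, 7.5], [-1.6, 68.4, 1.0], [-1.4, 68.5, -2.2], [-1.0, 68.6, 4.9], [-0.8, 68.6, 11.9], [-7.4, 69.1, 7.1], [-3.7, 70.4, 6.8], [0.1, 71.8, 6.6], [-4.1, 73.2, 7.3], [3.8, 73.2, 6.3]]
```

View pics/z9.png

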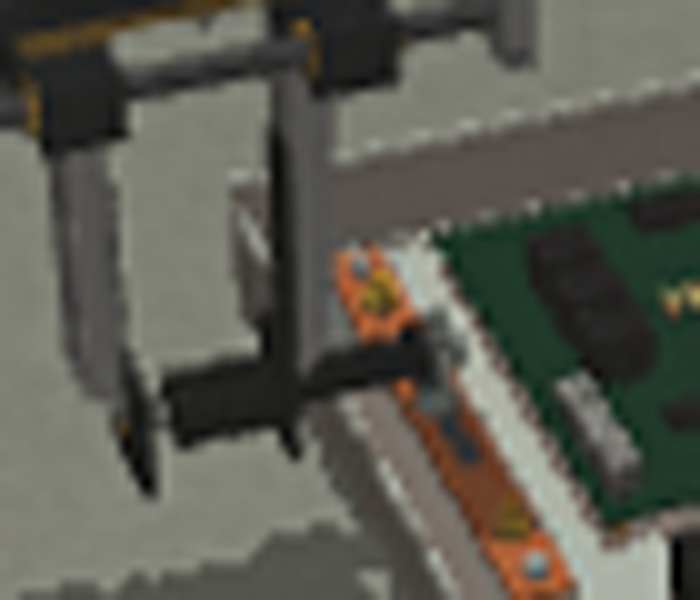

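The stud at crop (440,365) is clasped between the nose and the hook. I'm opening further to release the clip.

Emit:
servo_tool(
  series=[
    {"dx":0,"dy":0,"dz":0,"rx":0,"ry":0,"rz":0},
    {"dx":0,"dy":0,"dz":0,"rx":0,"ry":0,"rz":0},
    {"dx":0,"dy":0,"dz":0,"rx":0,"ry":0,"rz":0},
  ],
  gripper=47,
)

```text
time_s: 14.0
tool_pos: [0.5389, 0.1285, 0.0659]
eef_rot: [[0.178, 0.984, -0.0], [0.984, -0.178, -0.0], [-0.0, -0.0, -1.0]]
force: [-2.6, 1.6, -0.7]
finger_gap: 0.0468
```

Emit:
servo_tool(
  series=[
    {"dx":0,"dy":0,"dz":0,"rx":0,"ry":0,"rz":0},
    {"dx":0,"dy":0,"dz":0,"rx":0,"ry":0,"rz":0},
    {"dx":0,"dy":0,"dz":0,"rx":0,"ry":0,"rz":0},
  ],
  gripper=52,
)

```text
time_s: 14.25
tool_pos: [0.5396, 0.1283, 0.0661]
eef_rot: [[0.179, 0.984, 0.001], [0.984, -0.179, -0.0], [0.0, 0.001, -1.0]]
force: [-0.4, -0.2, -0.8]
finger_gap: 0.0519
```

Emit:
servo_tool(
  series=[
    {"dx":0,"dy":0,"dz":0,"rx":0,"ry":0,"rz":0},
    {"dx":0,"dy":0,"dz":0,"rx":0,"ry":0,"rz":0},
    {"dx":0,"dy":0,"dz":0,"rx":0,"ry":0,"rz":0},
    {"dx":0,"dy":0,"dz":0,"rx":0,"ry":0,"rz":0},
  ],
  gripper=64,
)

```text
time_s: 14.58
tool_pos: [0.5393, 0.1284, 0.066]
eef_rot: [[0.179, 0.984, 0.0], [0.984, -0.179, -0.0], [-0.0, 0.0, -1.0]]
force: [-0.7, -0.8, -0.0]
finger_gap: 0.0641
```

```bash
python3 -c "
from h import *
togo([539.6,126.8,66.5],-10.4);snap('l')
s=cv2.imread('pics/side_l.png')[120:180,270:340]
s=cv2.resize(s,None,fx=10,fy=10,interpolation=2)
cv2.imwrite('pics/z10.png',s)
"
```

```text
t 14.5833 pos [539.3 128.4  66. ] yang -10.29 tilt [ 0.0001 -0.    ] F [-0.72 -0.78 -0.01] gap 64.1
shift [-1.5  0.6 -0.5] rz 0.002
```

View pics/z10.png

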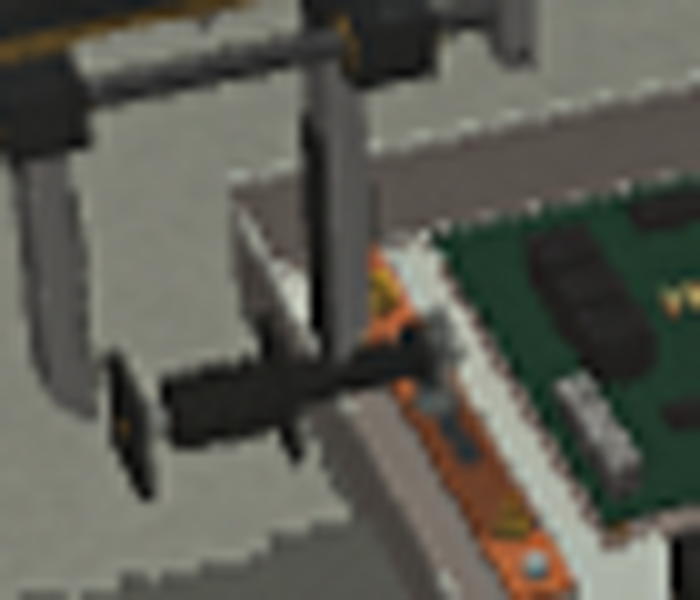

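The clip hangs free on the stud, with both fingers clear of it. I'm lifting straight up.

Emit:
servo_tool(
  series=[
    {"dx":0,"dy":0,"dz":-4,"rx":0,"ry":0,"rz":0},
    {"dx":0,"dy":0,"dz":-8,"rx":0,"ry":0,"rz":0},
    {"dx":0,"dy":0,"dz":-15,"rx":0,"ry":0,"rz":0},
    {"dx":0,"dy":0,"dz":-25,"rx":0,"ry":0,"rz":0},
    {"dx":0,"dy":0,"dz":-30,"rx":0,"ry":0,"rz":0},
  ],
)

```text
time_s: 15.1
tool_pos: [0.5385, 0.1279, 0.1486]
eef_rot: [[0.179, 0.984, -0.002], [0.984, -0.179, -0.001], [-0.002, -0.001, -1.0]]
force: [0.3, 0.6, -0.1]
finger_gap: 0.0641
```

Emit:
servo_tool(
  series=[
    {"dx":0,"dy":-15,"dz":-30,"rx":0,"ry":0,"rz":0},
    {"dx":20,"dy":-25,"dz":-25,"rx":0,"ry":0,"rz":0},
    {"dx":30,"dy":-20,"dz":0,"rx":0,"ry":0,"rz":0},
    {"dx":30,"dy":0,"dz":0,"rx":0,"ry":0,"rz":0},
    {"dx":30,"dy":0,"dz":0,"rx":0,"ry":0,"rz":0},
  ],
)

```text
time_s: 15.52
tool_pos: [0.499, 0.2494, 0.2047]
eef_rot: [[0.177, 0.984, 0.001], [0.984, -0.177, 0.003], [0.003, 0.0, -1.0]]
force: [0.7, -0.1, 0.4]
finger_gap: 0.064
```

Emit:
servo_tool(
  series=[
    {"dx":30,"dy":0,"dz":0,"rx":0,"ry":0,"rz":0},
    {"dx":30,"dy":0,"dz":0,"rx":0,"ry":0,"rz":0},
    {"dx":20,"dy":0,"dz":0,"rx":0,"ry":0,"rz":0},
    {"dx":10,"dy":0,"dz":0,"rx":0,"ry":0,"rz":0},
    {"dx":0,"dy":0,"dz":0,"rx":0,"ry":0,"rz":0},
  ],
)

```text
time_s: 15.93
tool_pos: [0.5157, 0.3376, 0.203]
eef_rot: [[0.176, 0.984, 0.0], [0.984, -0.176, -0.0], [-0.0, 0.0, -1.0]]
force: [-1.0, -0.6, -0.2]
finger_gap: 0.0639
```

```bash
python3 -c "
from h import *
togo([539.6,126.8,66.5],-10.4);snap('m')
s=cv2.imread('pics/side_m.png')[120:180,270:340]
t=cv2.imread('pics/top_m.png')[150:210,220:280]
s=cv2.resize(s,None,fx=7,fy=7,interpolation=2);t=cv2.resize(t,None,fx=5,fy=5,interpolation=2)
o=np.zeros((420,790,3),np.uint8);o[:,:490]=s;o[:300,490:]=t
cv2.imwrite('pics/z11.png',o)
a=np.radians(-10.43);ux=np.array([np.cos(a),np.sin(a)]);uy=np.array([-ux[1],ux[0]])
for n,b in(('side',(265,330,125,185)),('top',(220,270,150,210))):
    D=np.load(f'pics/{n}_m.npy');P,uv=cloud(n,D,*b);r=P[:,:2]*1000-[604,115.5];f=r@ux;l=r@uy;z=P[:,2]*1000
    m=(z>42)&(z<85)&(abs(l)<20)&(f>-105)&(f<14);print(n)
    for lo in range(-105,14,6):
        k=m&(f>=lo)&(f<lo+6)
        if k.any():print(lo,k.sum(),'l',l[k].min().round(1),l[k].max().round(1),'z',z[k].min().round(1),z[k].max().round(1))
"
```

```text
t 15.9333 pos [515.7 337.6 203. ] yang -10.16 tilt [ 0.0003 -0.0005] F [-0.97 -0.58 -0.2 ] gap 63.9
shift [-203.2   60.6  136.6] rz 0.0042
side
-93 24 l -11.3 9.9 z 42.5 71.6
-87 16 l -13.8 8.8 z 42.8 72.2
-81 11 l -7.1 3.1 z 51.1 64.3
-75 16 l -8.1 6.5 z 48.3 65.6
-69 15 l -8.8 4.7 z 47.8 64.7
-63 20 l -11.0 8.0 z 47.1 63.5
-57 16 l -10.2 7.3 z 51.1 63.9
-51 30 l -13.6 8.6 z 43.3 74.9
-45 14 l -13.9 10.8 z 42.0 73.3
-39 10 l -5.8 2.1 z 52.9 63.5
-33 13 l -4.8 6.0 z 49.1 62.3
-27 9 l -5.7 5.4 z 53.2 63.0
-21 10 l -6.1 1.5 z 52.7 63.4
-15 9 l -4.2 -0.3 z 53.1 62.6
-9 18 l -8.3 10.2 z 42.8 62.8
-3 17 l -5.3 3.0 z 42.2 70.4
3 5 l -4.0 -0.4 z 42.8 60.6
top
-93 14 l -11.4 13.0 z 47.8 76.7
-87 16 l -11.7 12.8 z 52.0 75.1
-81 11 l -4.1 4.6 z 53.7 64.7
-75 16 l -7.2 8.0 z 55.3 66.3
-69 17 l -6.4 9.4 z 49.7 66.3
-63 17 l -7.0 7.8 z 53.6 68.2
-57 16 l -6.8 8.8 z 58.6 70.1
-51 22 l -11.7 11.5 z 54.1 74.5
-45 17 l -12.0 13.5 z 45.5 75.3
-39 8 l -3.1 5.0 z 60.6 64.0
-33 13 l -4.0 6.4 z 55.7 64.7
-27 9 l -3.3 4.5 z 59.2 64.3
-21 10 l -4.0 5.3 z 57.3 67.8
-15 12 l -4.0 7.9 z 59.5 65.6
-9 18 l -9.4 7.5 z 42.6 66.6
-3 17 l -16.8 7.3 z 42.5 74.5
3 7 l -18.6 7.6 z 44.1 62.5
```

View pics/z11.png

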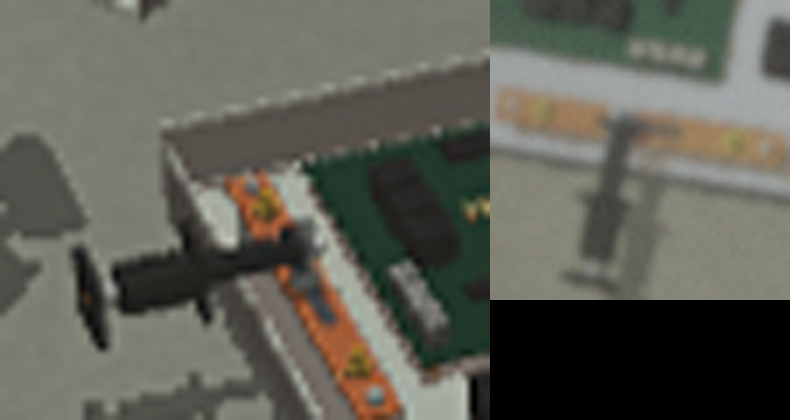

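View pics/side_m.png

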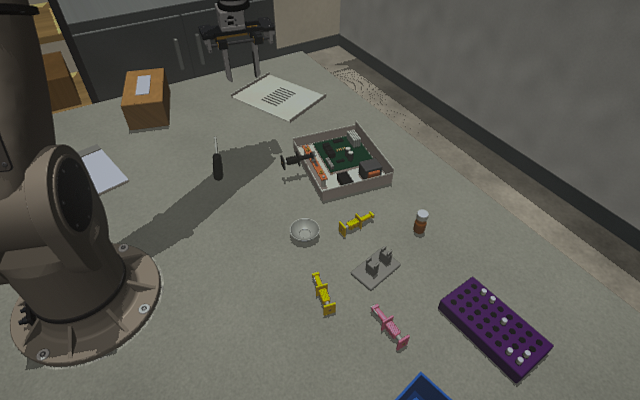

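The clip sits on the stud level and square to the bar. Its top edges are at z≈72–76 mm at both plates, and its lateral centres stay within about 1 mm along its length. The robot is clear and the other objects haven't moved, so I'm handing in.

```bash
python3 -c "
from bench import *
print(hand_in())"
```

```text
the job is handed in; nothing more can be done
None
```

The clip is hooked on the earth stud, held by its own spring, and I handed the job in at about 16 s of the 48 s allowed. No verdict was reported.

- **Pick-up:** I pressed the clip home between thumb plate and flange (38.7 mm grasp) and lifted it straight out of its rest.
- **Feeling for the stud:** With the hook held open I came in from the left until the stem met the stud, at about 4 N. I then backed off until the force was gone and opened the jaws in stages so the spring closed on the stud. The highest force I saw there was about 4.5 N.
- **Last checks:** With the gripper well clear, both cameras show the clip alone on the stud. It points square at the bar, with its sides within about 1 mm along its length. Its axis is near 57 mm high.
- **Small disagreement:** The views differ by 1–2 mm on height. The side view suggests the back end may sag by 1–2°, and the top view does not show it. The depth readings are too noisy to settle this.
- **Surroundings:** Nothing else appears moved in the final side picture. I did not measure those objects again.

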